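# Chock the flask on the draining board and free the spice jars

### The arm

A 7-joint arm with a two-finger parallel gripper is mounted at the origin on the work surface. World frame = base frame: x ahead of the robot, y to its left, z up, the work surface at z = 0. Lengths are in m, angles in rad, forces in N, time in s.
With the tool pointing down it reaches from about 0.425 to 0.925 m from the base axis. Payload 6.8 kg.
Tool frame: the origin (TCP) lies at the very end of the fingers, on their centre line; the grasp point (between the pads) lies 19 mm behind it; z points along the fingers, x is the direction in which the jaws open and shut, and the axes are right-handed (so a half turn about z gives the same grasp; the last joint's range is limited). The gripper opens to 85 mm and grips with 20 to 120 N. Pads are 22 mm wide; open, the fingers measure 114 mm over their backs; the gripper's body (76 mm by 85 mm) begins 54 mm behind the grasp point. The pads swing forward as they close: fully open they stand 13 mm farther back than shut.
Start: joints at [1.075, 0.477, 0.022, 1.555, -0.011, 1.109, -0.083], TCP at [0.255, -0.625, 0.231] pointing down, gripper open.
Joint ranges: [-2.96, 2.96], [-0.34, 2.1], [-1.41, 1.46], [0.24, 2.44], [-1.37, 4.51], [0.17, 1.92], [-2.96, 2.96]. Speed limits (rad/s): [2.39, 2.39, 3.14, 3.14, 3.14, 3.14, 3.14].

### API

Orientations are given as a unit quaternion [w, x, y, z].
In Python, from station import get_obs, read_camera, calibration, hand_in, recognise, outline_of, place_of gives the robot as it stands.
- The arm moves only by the tool move_arm, never from a script. Its argument "steps" is a list of rows, each an object with "fingers": the finger opening in mm, from 0 to 85.4; "translation": the shift along the world's x, y, z in mm, a list of three; "turn": the turn about the world's z in rad. In form: [{"fingers": fingers, "translation": [dx, dy, dz], "turn": turn}, ...]. A call has 1 to 10 rows; each row shifts and turns the commanded pose from where the row before left it; what a row does not reach is not made up. A row lasts 1/8 s, in which the tool goes at most 62.5 mm and 10.7 degrees, less where a joint would pass 70% of its speed; a pose out of reach is approached as far as the arm can. A call with a gripper value outside its range is refused whole. The fingers move at their own pace and stop on an object; "newtons" is the grip in N (left out, the last holds). Time passes only in rows, so rows that do not move let the fingers close. It gives the time, the measured TCP pose, the force and the opening at its end, in the units of the state.
- get_obs(): the state, without advancing time (a new reading comes with each control period).
- read_camera(name): name is "scene" or "side" or "wrist"; returns the picture (400x640x3 uint8, blue, green, red); there is no depth.
- calibration(name): a dict with "camera_matrix" (3x3 intrinsics, pixels), "rvec" (rotation vector, rad) and "tvec" (3), from world to camera coordinates, as OpenCV has them. Camera axes: x right, y down, z forward; pixel columns grow to the right and rows downward; lengths in m; the calibration is good to about 2 mm. A picture is of the moment at which its call begins: read the wrist's pose just before it. calibration takes no time and is no camera call; for the wrist camera it gives the pose at the moment of the call.
- hand_in(): hands the job in, once; it reports no verdict.
Trained networks look in the newest picture that a camera, given by its name, has taken for a name from the list of things; names that differ only in an ending like _2 or _b are one class to them, and where a whole thing is asked for, a point or a joint stands for the part that bears it (a point fixed in the world has none). Each returns a list of dicts, best first, with "conf" (0 to 1); they miss things now and then, are a little off and sometimes report something else, mostly with a low value. They report only what shows in the picture. A call takes as long as a camera call. They do not tell look-alikes from the thing itself.
- recognise(camera, name): "xy" ([column, row] in pixels, amid what is visible of it).
- outline_of(camera, name): "mask" (400x640 bool, what is visible of it) and "xy" ([column, row] in pixels, amid what is visible of it).
- place_of(camera, name): "xy" ([column, row] in pixels: a listed point, or the origin of a listed thing).
The state is a dict: "t": time; "q": joint angles; "joint_vel": joint speeds; "joint_torque": joint torques, N m; "eef_pos": TCP position; "tool_rot": TCP orientation; "contact_force": force on the tool from outside, world axes, zero at the start; "torque": the same for the moment, N m; "gripper_width": opening from 0.0 (shut) to 1.0 (fully open).
Only numpy, scipy, OpenCV 4.12 (cv2) and the standard library are available. Lean on these libraries where they do the work, as an engineer would, in place of code of your own. Each camera call takes 0.05 s, during which the arm holds its last target.

### The job

The steel flask lying on the sloping draining board is kept from rolling only by two spice jars. Lay the rubber wedge flat on the board and push it, thin end first, snugly up against the middle of the flask's low side while the jars still hold it; then take both jars away and stand them upright on the tray, leaving the flask lying where it is, held by the wedge alone. Do not knock the other things about.

Things in the scene. Friction and masses are not known exactly. Their poses are not given: they have to be found in the camera images.
- drainer: fixed draining board, 320 mm along its x, 280 along its y. Flat top, sloping down by 7 degrees towards its -y side: 8 above the counter at the -y edge, 42 at the +y edge. Origin at the middle of its underside, on the counter; its x and y are level, z vertical. Yawed by up to 0.2 rad
- drainer_top (a point): the middle of the draining board's sloping top, 25.2 mm above the drainer's origin
- flask: steel vacuum flask lying across the slope, 280 mm long; barrel of radius 37 from x = -125 to +105, then a black cap of radius 27; 0.6 kg. Its x runs along the flask, parallel to the drainer's x. Origin below the centre of mass, on the underside as it lies at first (it turns as the flask rolls). Rolls freely down the slope when nothing stops it; at first only the two jars hold it
- flask_mid (a point): point on the flask's axis at its centre of mass, 37 mm from the barrel's surface. At the start it is about 62 mm above the counter, 55 mm towards +y from the drainer's middle
- wedge: dark rubber wedge chock, 85 mm long, 50 wide, 36 thick at the thick end, 2 at the thin end, 0.12 kg, flat on the counter. Origin: centre of its flat underside; x points to the thin end (thin edge x = +42.5, upright back face x = -42.5), z up. When it touches the flask squarely on the board, the flask's axis is 54.6 along its x and 37 along its z from its origin. Does not slip on the slope
- tray: fixed shallow metal tray, outside 230 mm along its x, 130 mm along its y, rim 16 mm high, walls and floor 5 mm thick. Origin at the centre of its underside, on the counter. It stands either left or right of the draining board, the wedge on the other side
- jar_a: amber glass spice jar with a dark metal lid, radius 19 mm, 90 mm tall, about 0.2 kg, standing on the board against the flask's low side, nearer its -x end (about 95 mm along the flask from flask_mid). Origin at the centre of its base, z along its axis (square to the sloping board at the start)
- jar_b: amber glass spice jar with a dark metal lid, radius 19 mm, 90 mm tall, about 0.2 kg, standing on the board against the flask's low side, nearer its +x end (about 95 mm along the flask from flask_mid). Origin at the centre of its base, z along its axis (square to the sloping board at the start)
- mill: bystander: dark wooden pepper mill, 44 mm wide, 112 mm tall, standing somewhere on the tray; origin at the centre of its base
- jam: bystander: small jar of jam, 48 mm wide, 62 mm tall, standing close behind the wedge's thick end; origin at the centre of its base
- espresso_cup: bystander: small white cup, about 54 mm wide, 50 mm tall, standing on the low part of the draining board near its -x end; origin at the centre of its base
- grinder: bystander: hand coffee grinder, wooden, 80 mm wide, about 170 mm to its crank, which reaches about 100 mm to one side, and 200 mm to the top of the crank's knob; origin at the centre of its base
- mug: bystander: blue mug, 80 mm wide, 90 mm tall; origin at the centre of its base
- tea_tin: bystander: tea tin, 72 mm wide, 100 mm tall; origin at the centre of its base
Things that resemble listed ones, but are neither listed nor needed, are in the scene too. Leave any turquoise look-alike of the jar_b alone.

How it is judged:
On the way:
1. the wedge is home against the middle of the flask's low side while both jars still stand where they were (x of flask_mid in the frame of wedge between 0.048 and 0.06 m and y of flask_mid in the frame of wedge between -0.02 and 0.02 m and angle between the y axis of wedge and the x axis of flask, either way round below 0.2 rad and z of flask_mid in the frame of wedge between 0.03 and 0.045 m and distance of each of jar_a, jar_b from where it was at the start of the episode below 0.02 m and angle between each of jar_a, jar_b's own z axis and vertical below 0.3 rad), for 0.2 s.
At the end, for the whole second after the job is handed in: Wedge flat on the board, thin end touching the flask's low side (axis 48-60 mm ahead of wedge origin), within 20 mm of the flask's middle, square within 0.2 rad; flask still, within 30 mm of its start; both jars upright and at rest inside the tray on its floor (x of flask_mid in the frame of wedge between 0.048 and 0.06 m and y of flask_mid in the frame of wedge between -0.02 and 0.02 m and angle between the y axis of wedge and the x axis of flask, either way round below 0.2 rad and z of flask_mid in the frame of wedge between 0.03 and 0.045 m and distance of flask_mid from where it was at the start of the episode below 0.03 m and linear speed of each of flask, wedge below 0.01 m/s and contact force between flask and wedge above 0.1 N and x of jar_a in the frame of tray between -0.1 and 0.1 m and y of jar_a in the frame of tray between -0.05 and 0.05 m and height (world z) of each of jar_a, jar_b below 0.012 m and angle between each of jar_a, jar_b's own z axis and vertical below 0.1 rad and linear speed of each of jar_a, jar_b below 0.02 m/s and x of jar_b in the frame of tray between -0.1 and 0.1 m and y of jar_b in the frame of tray between -0.05 and 0.05 m).
It fails at once if the flask rolls or is lifted more than 45 mm away (distance of flask_mid from where it was at the start of the episode above 0.045 m).
It fails at once if a jar is tipped over (angle between any of jar_a, jar_b's own z axis and vertical above 0.7 rad).
It fails at once if another thing is shoved more than 40 mm or knocked over (distance of any of mill, jam, espresso_cup, grinder, mug, tea_tin from where it was at the start of the episode above 0.04 m or angle between any of mill, jam, espresso_cup, grinder, mug, tea_tin's own z axis and vertical above 0.5 rad).
It also fails if it takes over 72 s, if anything falls off the work surface, if the arm or the gripper's body presses on something with over 40 N, if the wrist force passes 120 N, or if a joint passes its speed limit or range.

## Working session

There is one attempt and no reset: what is moved stays moved. The work goes in short steps, Python scripts to look and compute and a tool call to move; the robot and the scene stay as the last step left them, time stands still between calls to the robot, and variables do not carry over. Pictures are saved under pics/ and viewed, and the job is handed in when it is done.

Besides the shell and the picture viewer there is one more tool, called after ">>>" in YAML: its name, and indented under it one key for each argument. move_arm: Moves the arm, as the interface text tells. Its arguments: {"type":"object","properties":{"steps":{"type":"array"},"newtons":{"type":"number"}},"required":["steps"]}

```bash
ls; mkdir -p pics; cat > h.py <<'E'
import numpy as np, cv2
from station import *
def P(cam,c=None):
    c=c or calibration(cam)
    K=np.array(c["camera_matrix"],float);R,_=cv2.Rodrigues(np.array(c["rvec"],float));t=np.array(c["tvec"],float).reshape(3)
    return K,R,t
def proj(cam,X,c=None):
    K,R,t=P(cam,c); X=np.atleast_2d(np.array(X,float)); x=(R@X.T).T+t; x=(K@x.T).T; return x[:,:2]/x[:,2:]
def ray(cam,uv,c=None):
    K,R,t=P(cam,c); d=R.T@np.linalg.inv(K)@np.array([uv[0],uv[1],1.]); return -R.T@t, d/np.linalg.norm(d)
def onz(cam,uv,z,c=None):
    o,d=ray(cam,uv,c); return o+d*(z-o[2])/d[2]
def tri(rays):
    A=np.zeros((3,3));b=np.zeros(3)
    for o,d in rays:
        M=np.eye(3)-np.outer(d,d);A+=M;b+=M@o
    X=np.linalg.solve(A,b)
    return X,[float(np.linalg.norm((np.eye(3)-np.outer(d,d))@(X-o))) for o,d in rays]
E
python3 - <<'E'
from h import *
o=get_obs();print(o)
for c in ["scene","side","wrist"]:
    cv2.imwrite(f"pics/0_{c}.png",read_camera(c)); k=calibration(c); print(c,k, ray(c,(320,200)))
E
```

```text
pics
{'t': 0.0, 'q': array([ 1.074863  ,  0.47780653,  0.02232511,  1.55650659, -0.01147933,
        1.10931342, -0.08313582]), 'joint_vel': array([-9.11019534e-04,  2.54646270e-05, -2.38376628e-04, -1.24700026e-04,
       -5.80426936e-04,  1.26050109e-03, -1.05901605e-03]), 'joint_torque': array([-1.33371987e-04, -5.96449900e+01,  1.60761058e+00, -2.81192923e+01,
        1.24613161e-02,  9.38696845e-03,  8.71156203e-06]), 'eef_pos': array([ 0.25502264, -0.62429336,  0.23029787]), 'tool_rot': array([-4.65367152e-04,  8.30117212e-01, -5.57588115e-01, -8.31541360e-04]), 'contact_force': array([-0.25560177,  0.2001403 , -0.45470007]), 'torque': array([ 0.02401681, -0.02022557, -0.04569389]), 'gripper_width': 1.001460455914065}
scene {'camera_matrix': array([[362.2749183 ,   0.        , 320.07899997],
       [  0.        , 362.2749183 , 198.07916896],
       [  0.        ,   0.        ,   1.        ]]), 'rvec': array([ 1.3343654 ,  2.22500445, -0.90224235]), 'tvec': array([ 0.27349401, -0.27358189,  1.34835175])} (array([1.13457466, 0.28916902, 0.77254132]), array([-0.61490258, -0.32324103, -0.71931221]))
side {'camera_matrix': array([[410.86564577,   0.        , 318.91076056],
       [  0.        , 410.86564577, 201.76807154],
       [  0.        ,   0.        ,   1.        ]]), 'rvec': array([ 0.73300346, -2.46479403,  1.31921032]), 'tvec': array([0.45670793, 0.24790665, 1.00839505])} (array([0.01811673, 0.84060967, 0.7615429 ]), array([ 0.43920725, -0.70662162, -0.55478183]))
wrist {'camera_matrix': array([[278.24812522,   0.        , 313.67043944],
       [  0.        , 278.24812522, 196.44886512],
       [  0.        ,   0.        ,   1.        ]]), 'rvec': array([-2.36788617,  1.59094314,  0.27047258]), 'tvec': array([-0.6736945, -0.0422158,  0.380245 ])} (array([ 0.33327063, -0.59232649,  0.37190419]), array([-0.30684882, -0.14799899, -0.94018089]))
```

View pics/0_scene.png

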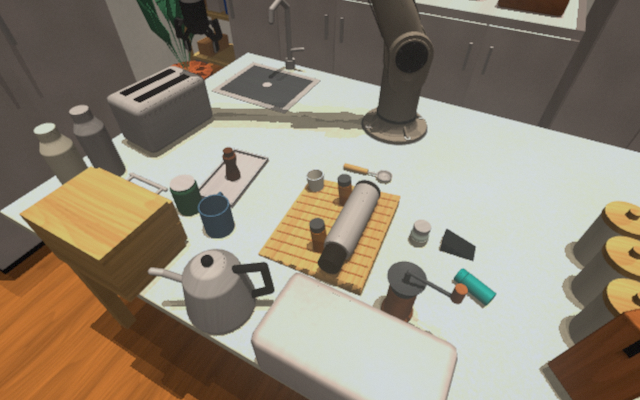

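View pics/0_side.png

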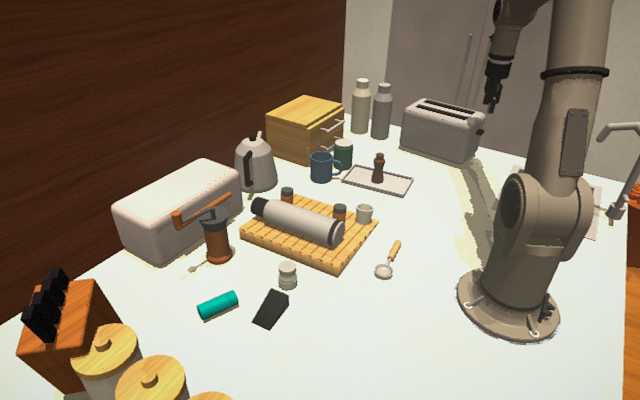

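View pics/0_wrist.png

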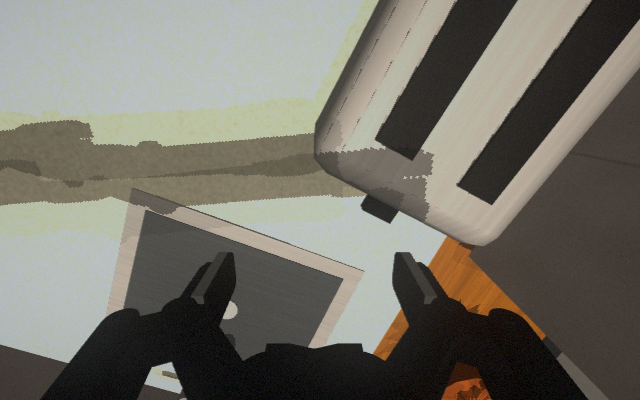

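```bash
cat > m.py <<'E'
from h import *
names=["drainer_top","drainer","flask_mid","flask","wedge","tray","jar_a","mill","jam","espresso_cup","grinder","mug","tea_tin"]
D={}
for n in names:
    for c in ["scene","side"]:
        r=place_of(c,n); D[n,c]=[(np.round(q["xy"],1),round(q["conf"],2)) for q in r[:4]]
        print(n,c,[(list(a),b,list(np.round(onz(c,a,{'flask_mid':.062,'drainer_top':.025,'flask':.025,'jar_a':.02,'espresso_cup':.015}.get(n,0.))[:2],3))) for a,b in D[n,c]])
    if D[n,"scene"] and D[n,"side"]:
        X,e=tri([ray(c,D[n,c][0][0]) for c in ("scene","side")]); print("   TRI",n,X.round(4),np.round(e,4))
E
python3 - <<'E'
from h import *
for c in ["scene","side"]: read_camera(c)
exec(open("m.py").read())
print(get_obs()["t"])
E
```

```text
drainer_top scene [([np.float64(332.4), np.float64(221.5)], 0.98, [np.float64(0.551), np.float64(0.021)])]
drainer_top side [([np.float64(314.3), np.float64(221.1)], 0.92, [np.float64(0.554), np.float64(0.008)])]
   TRI drainer_top [0.551  0.0185 0.0291] [0.0041 0.0041]
drainer scene [([np.float64(332.7), np.float64(229.7)], 0.85, [np.float64(0.558), np.float64(0.026)])]
drainer side []
flask_mid scene [([np.float64(348.4), np.float64(220.6)], 0.6, [np.float64(0.558), np.float64(0.069)])]
flask_mid side [([np.float64(300.6), np.float64(222.1)], 0.83, [np.float64(0.557), np.float64(0.076)]), ([np.float64(269.2), np.float64(311.0)], 0.19, [np.float64(0.429), np.float64(0.379)])]
   TRI flask_mid [0.5582 0.0708 0.0603] [0.0022 0.0022]
flask scene [([np.float64(348.6), np.float64(231.1)], 0.67, [np.float64(0.561), np.float64(0.074)]), ([np.float64(459.1), np.float64(244.2)], 0.63, [np.float64(0.466), np.float64(0.342)])]
flask side [([np.float64(300.7), np.float64(232.3)], 0.78, [np.float64(0.557), np.float64(0.075)])]
   TRI flask [0.5589 0.073  0.0225] [0.0001 0.0001]
wedge scene [([np
[... 1995 characters left out ...]
p.float64(0.714), np.float64(0.262)])]
   TRI grinder [0.7028 0.2684 0.0119] [0.0026 0.0026]
mug scene [([np.float64(216.5), np.float64(226.5)], 0.89, [np.float64(0.699), np.float64(-0.262)])]
mug side [([np.float64(322.5), np.float64(176.7)], 0.69, [np.float64(0.696), np.float64(-0.264)])]
   TRI mug [ 0.6974 -0.2649 -0.0021] [0.0011 0.0011]
tea_tin scene [([np.float64(191.3), np.float64(209.3)], 0.6, [np.float64(0.683), np.float64(-0.368)])]
tea_tin side [([np.float64(341.1), np.float64(165.3)], 0.57, [np.float64(0.683), np.float64(-0.377)]), ([np.float64(308.1), np.float64(230.1)], 0.36, [np.float64(0.563), np.float64(0.028)])]
   TRI tea_tin [ 0.6813 -0.3705  0.0007] [0.0028 0.0028]
1.55
```

>>> move_arm:
  steps:
    - {"fingers": 85,"translation": [0,0,50],"turn": 0.15}
    - {"fingers": 85,"translation": [5,10,50],"turn": 0.15}
    - {"fingers": 85,"translation": [40,45,10],"turn": 0.15}
    - {"fingers": 85,"translation": [40,45,10],"turn": 0.15}
    - {"fingers": 85,"translation": [40,45,0],"turn": 0.15}
    - {"fingers": 85,"translation": [40,45,0],"turn": 0.15}
    - {"fingers": 85,"translation": [40,45,0],"turn": 0.15}
    - {"fingers": 85,"translation": [40,40,0],"turn": 0.13}
    - {"fingers": 85,"translation": [30,20,0],"turn": 0}
    - {"fingers": 85,"translation": [0,0,0],"turn": 0}

```text
t: 2.8
eef_pos: [0.5328, -0.3265, 0.3512]
tool_rot: [-0.001, 1.0, 0.001, 0.001]
contact_force: [0.5, 0.2, -0.5]
gripper_width: 0.994
```

```bash
python3 - <<'E'
from h import *
o=get_obs();print(o['t'],o['eef_pos'],o['tool_rot'])
c=calibration("wrist");cv2.imwrite("pics/1_wrist.png",read_camera("wrist"))
for n in ["tray","mill","mug","tea_tin","espresso_cup"]:
    for q in place_of("wrist",n)[:2]: print(n,np.round(q["xy"],1),round(q["conf"],2),onz("wrist",q["xy"],.015 if n=="espresso_cup" else 0,c).round(4))
np.save("c1.npy",c,allow_pickle=True)
E
```

```text
2.8 [ 0.5327733  -0.32652244  0.35116575] [-8.06176854e-04  9.99998443e-01  1.48736093e-03  5.02164998e-04]
mill [306.1 161.5] 0.97 [ 0.5194 -0.3456  0.    ]
mug [412.6 105.2] 0.59 [ 0.6993 -0.2491  0.    ]
mug [307.1 162.4] 0.26 [ 0.5212 -0.3472  0.    ]
```

View pics/1_wrist.png

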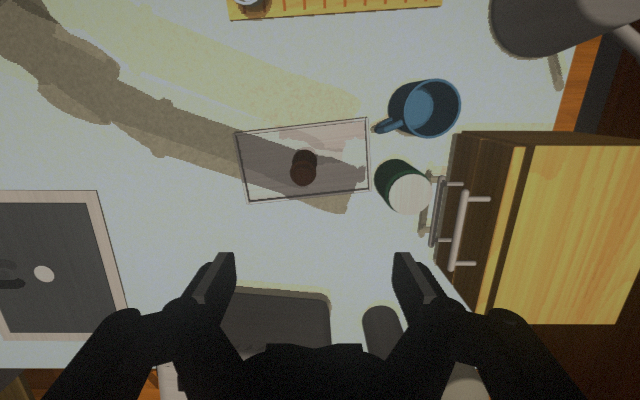

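```bash
python3 - <<'E'
from h import *
c=np.load("c1.npy",allow_pickle=True).item()
X=[onz("wrist",p,.016,c) for p in [(235,131),(368,117),(369,189),(248,204)]]
for x in X: print(x.round(4))
print(np.mean(X,0),[np.linalg.norm(X[i]-X[(i+1)%4]).round(3) for i in range(4)])
for i in [0]: print("yaw",np.arctan2(*(X[1]-X[0])[[1,0]]),np.arctan2(*(X[2]-X[3])[[1,0]]))
im=cv2.imread("pics/1_wrist.png");cv2.imwrite("pics/1z.png",cv2.resize(im[80:240,200:480],None,fx=2.8,fy=2.8,interpolation=cv2.INTER_CUBIC))
E
```

```text
[ 0.401  -0.2906  0.016 ]
[ 0.6224 -0.2675  0.016 ]
[ 0.6325 -0.3921  0.016 ]
[ 0.413  -0.4213  0.016 ]
[ 0.51724536 -0.34287758  0.016     ] [np.float64(0.223), np.float64(0.125), np.float64(0.221), np.float64(0.131)]
yaw 0.10398635388633193 0.1321574302567258
```

View pics/1z.png

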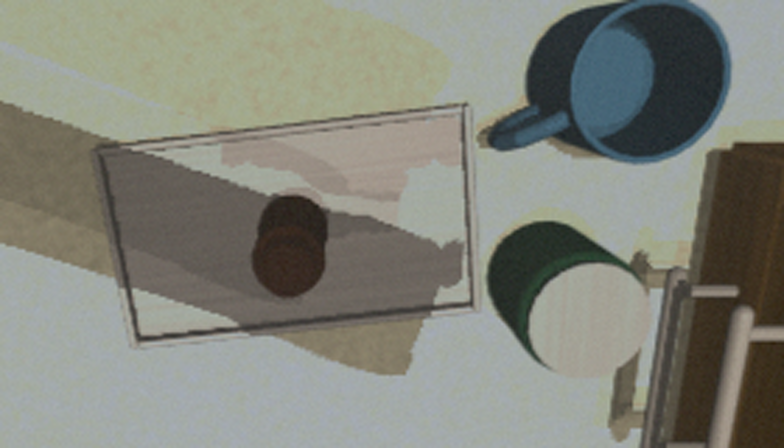

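>>> move_arm:
  steps:
    - {"fingers": 85,"translation": [0,60,0],"turn": 0}
    - {"fingers": 85,"translation": [0,60,0],"turn": 0}
    - {"fingers": 85,"translation": [5,60,0],"turn": 0}
    - {"fingers": 85,"translation": [5,60,0],"turn": 0}
    - {"fingers": 85,"translation": [5,60,0],"turn": 0}
    - {"fingers": 85,"translation": [0,0,0],"turn": 0}
    - {"fingers": 85,"translation": [0,0,0],"turn": 0}

```text
t: 3.98
eef_pos: [0.5451, -0.0311, 0.3514]
tool_rot: [0.0, 1.0, -0.002, 0.0]
contact_force: [-0.2, -0.6, 0.1]
gripper_width: 0.992
```

```bash
python3 - <<'E'
from h import *
o=get_obs();print(o['t'],o['eef_pos'],o['tool_rot'])
c=calibration("wrist");cv2.imwrite("pics/2_wrist.png",read_camera("wrist"))
for n,z in [("drainer_top",.025),("flask_mid",.062),("flask",.025),("jar_a",.02),("espresso_cup",.014)]:
    for q in place_of("wrist",n)[:3]: print(n,np.round(q["xy"],1),round(q["conf"],2),onz("wrist",q["xy"],z,c).round(4))
np.save("c2.npy",c,allow_pickle=True)
E
```

```text
3.975 [ 0.54512996 -0.03106888  0.35138283] [ 4.29782026e-04  9.99997763e-01 -2.07002802e-03  6.11987774e-05]
drainer_top [318.3 118.6] 0.73 [0.5527 0.0249 0.025 ]
drainer_top [325.5  82.1] 0.19 [0.5639 0.0796 0.025 ]
flask_mid [323.8  84.5] 0.77 [0.56   0.0745 0.062 ]
flask [321.5  78.3] 0.75 [0.5576 0.0851 0.025 ]
jar_a [266.1 118.9] 0.97 [0.4672 0.0245 0.02  ]
jar_a [374.8 113.3] 0.81 [0.6449 0.0325 0.02  ]
espresso_cup [255.3 182.3] 0.55 [ 0.4402 -0.0853  0.014 ]
```

View pics/2_wrist.png

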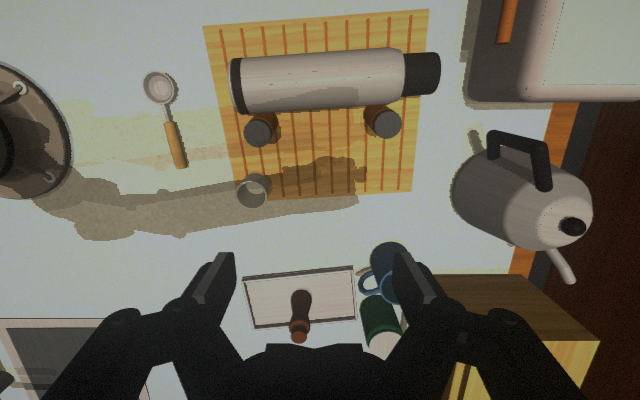

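```bash
python3 - <<'E'
from h import *
c=np.load("c2.npy",allow_pickle=True).item()
X=[onz("wrist",p,z,c) for p,z in [((204,26),.042),((428,10),.042),((411,191),.008),((242,203),.008)]]
for x in X: print(x.round(4))
print(np.mean(X,0),[np.linalg.norm(X[i]-X[(i+1)%4]).round(3) for i in range(4)])
print("yaw",np.arctan2(*(X[1]-X[0])[[1,0]]),np.arctan2(*(X[2]-X[3])[[1,0]]),np.arctan2(*(X[0]-X[3])[[1,0]])-np.pi/2,np.arctan2(*(X[1]-X[2])[[1,0]])-np.pi/2)
im=cv2.imread("pics/2_wrist.png");cv2.imwrite("pics/2z.png",cv2.resize(im[0:220,190:450],None,fx=2.7,fy=2.7,interpolation=cv2.INTER_CUBIC))
for n in ["scene","side"]: pass
E
```

```text
[0.3908 0.1529 0.042 ]
[0.7049 0.171  0.042 ]
[ 0.723 -0.105  0.008]
[ 0.4113 -0.127   0.008 ]
[0.55749616 0.0229785  0.025     ] [np.float64(0.315), np.float64(0.279), np.float64(0.313), np.float64(0.283)]
yaw 0.05733061234960236 0.07023040360296179 0.07286454037586676 0.0655021433459182
```

View pics/2z.png

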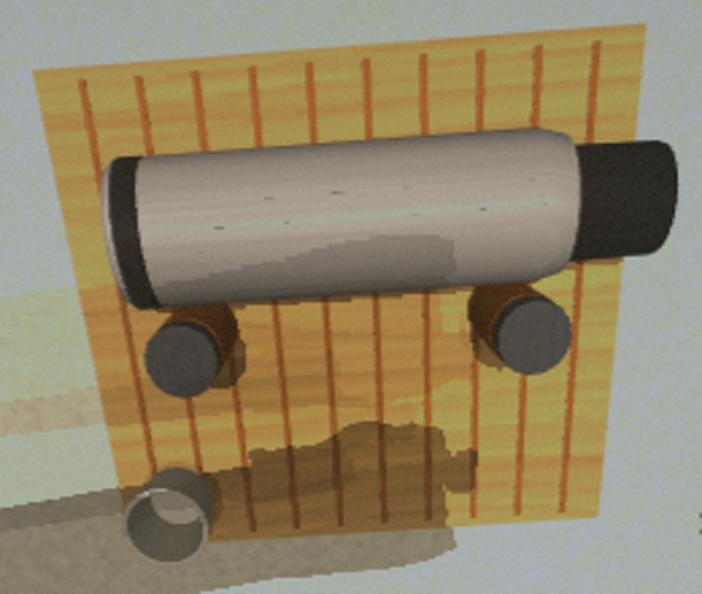

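>>> move_arm:
  steps:
    - {"fingers": 85,"translation": [-10,55,0],"turn": 0}
    - {"fingers": 85,"translation": [-10,55,0],"turn": 0}
    - {"fingers": 85,"translation": [-20,55,0],"turn": 0}
    - {"fingers": 85,"translation": [-20,55,0],"turn": 0}
    - {"fingers": 85,"translation": [-20,50,0],"turn": 0}
    - {"fingers": 85,"translation": [0,0,0],"turn": 0}
    - {"fingers": 85,"translation": [0,0,0],"turn": 0}

```text
t: 5.15
eef_pos: [0.4657, 0.2393, 0.3512]
tool_rot: [0.0, 1.0, -0.002, 0.0]
contact_force: [0.5, -0.9, -0.5]
gripper_width: 0.997
```

```bash
python3 - <<'E'
from h import *
o=get_obs();print(o['t'],o['eef_pos'],o['tool_rot'])
c=calibration("wrist");cv2.imwrite("pics/3_wrist.png",read_camera("wrist"))
for n,z in [("wedge",.0),("jam",.0),("grinder",0),("flask_mid",.062),("jar_a",.02)]:
    for q in place_of("wrist",n)[:3]: print(n,np.round(q["xy"],1),round(q["conf"],2),onz("wrist",q["xy"],z,c).round(4))
np.save("c3.npy",c,allow_pickle=True)
E
```

```text
5.15 [0.46570583 0.23926797 0.35117961] [ 3.10781478e-04  9.99998222e-01 -1.86004612e-03  8.21106129e-06]
wedge [308.7  87.9] 0.89 [0.4578 0.3427 0.    ]
jam [306.9  86.9] 0.64 [0.4549 0.3442 0.    ]
jam [321.2 149. ] 0.57 [0.4789 0.2418 0.    ]
jam [450.5 136.7] 0.32 [0.7044 0.2623 0.    ]
grinder [449.5 138. ] 0.83 [0.703 0.26  0.   ]
flask_mid [370.8 250. ] 0.77 [0.5652 0.0745 0.062 ]
flask_mid [367.4 236. ] 0.59 [0.5576 0.102  0.062 ]
jar_a [312.8 265. ] 0.82 [0.4629 0.0172 0.02  ]
jar_a [396.6  11.4] 0.78 [0.5875 0.4456 0.02  ]
```

View pics/3_wrist.png

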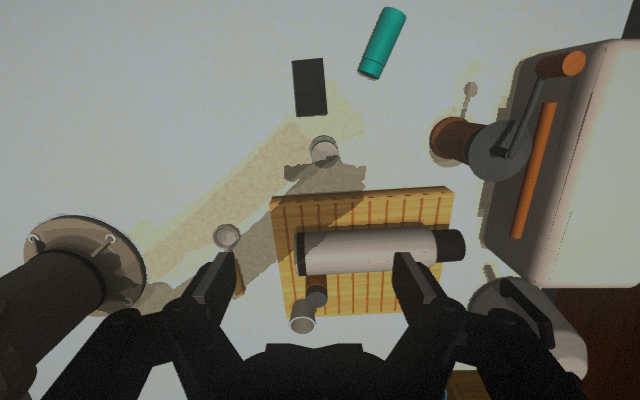

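```bash
python3 - <<'E'
from h import *
im=cv2.imread("pics/3_wrist.png");z=cv2.resize(im[45:175,270:370],None,fx=6,fy=6,interpolation=cv2.INTER_CUBIC);cv2.imwrite("pics/3z.png",cv2.convertScaleAbs(z[:600],alpha=1.6,beta=20))
E
```

```text
(no output)
```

View pics/3z.png

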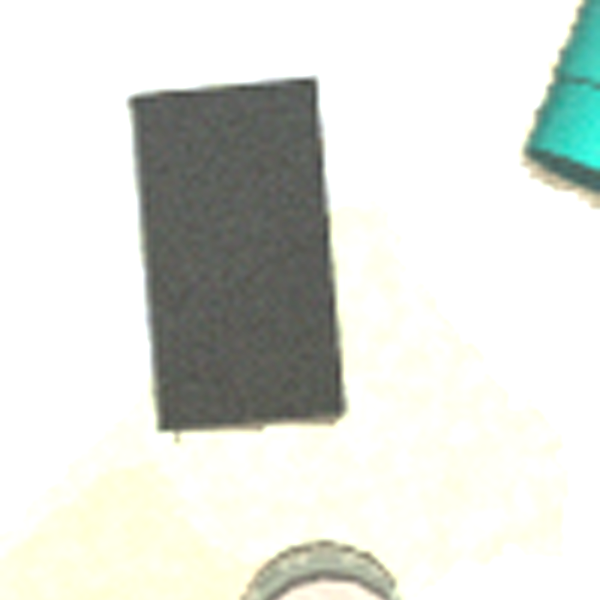

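```bash
python3 - <<'E'
from h import *
c=np.load("c3.npy",allow_pickle=True).item()
X=[onz("wrist",p,z,c) for p,z in [((292,61.3),.002),((322.7,58),.002),((327.2,114.2),.036),((296.7,116.7),.036)]]
for x in X: print(x.round(4))
print(np.mean(X,0),[np.linalg.norm((X[i]-X[(i+1)%4])[:2]).round(3) for i in range(4)])
print("yaw",np.arctan2(*(X[0]-X[3])[[1,0]]),np.arctan2(*(X[1]-X[2])[[1,0]]),np.arctan2(*(X[1]-X[0])[[1,0]]),np.arctan2(*(X[2]-X[3])[[1,0]]))
E
```

```text
[0.4316 0.3823 0.002 ]
[0.4806 0.3869 0.002 ]
[0.4871 0.3026 0.036 ]
[0.439 0.299 0.036]
[0.45956496 0.34271014 0.019     ] [np.float64(0.049), np.float64(0.085), np.float64(0.048), np.float64(0.084)]
yaw 1.659476350418461 1.648438969629456 0.0926411671190168 0.07430675168444781
```

>>> move_arm:
  steps:
    - {"fingers": 85,"translation": [-3,42,0],"turn": 0.04}
    - {"fingers": 85,"translation": [-2,40,-40],"turn": 0.045}
    - {"fingers": 85,"translation": [0,0,-60],"turn": 0}
    - {"fingers": 85,"translation": [0,0,-60],"turn": 0}
    - {"fingers": 85,"translation": [0,0,-60],"turn": 0}
    - {"fingers": 85,"translation": [0,0,-50],"turn": 0}
    - {"fingers": 85,"translation": [0,0,-20],"turn": 0}
    - {"fingers": 85,"translation": [0,0,0],"turn": 0}
    - {"fingers": 85,"translation": [0,0,0],"turn": 0}

```text
t: 6.58
eef_pos: [0.4615, 0.3232, 0.0633]
tool_rot: [-0.001, 0.999, 0.041, 0.001]
contact_force: [-0.1, 0.4, -0.2]
gripper_width: 0.994
```

```bash
python3 - <<'E'
from h import *
o=get_obs();print(o['t'],o['eef_pos'],o['tool_rot'])
c=calibration("wrist");cv2.imwrite("pics/4_wrist.png",read_camera("wrist"))
cv2.imwrite("pics/4_side.png",cv2.resize(read_camera("side")[180:400,100:420],None,fx=2.5,fy=2.5))
E
```

```text
6.575 [0.46153028 0.3232055  0.06330931] [-9.67307934e-04  9.99165061e-01  4.08209170e-02  1.37785486e-03]
```

View pics/4_wrist.png

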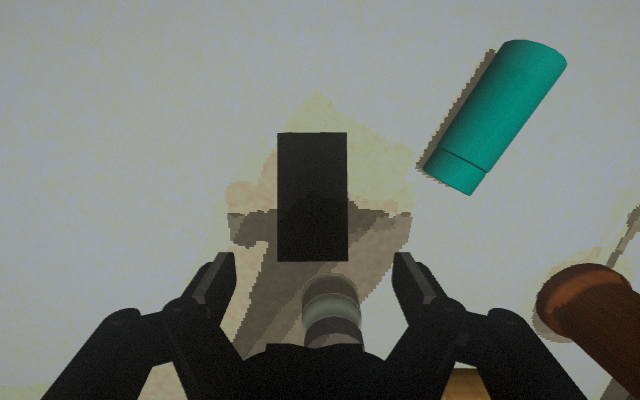

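View pics/4_side.png

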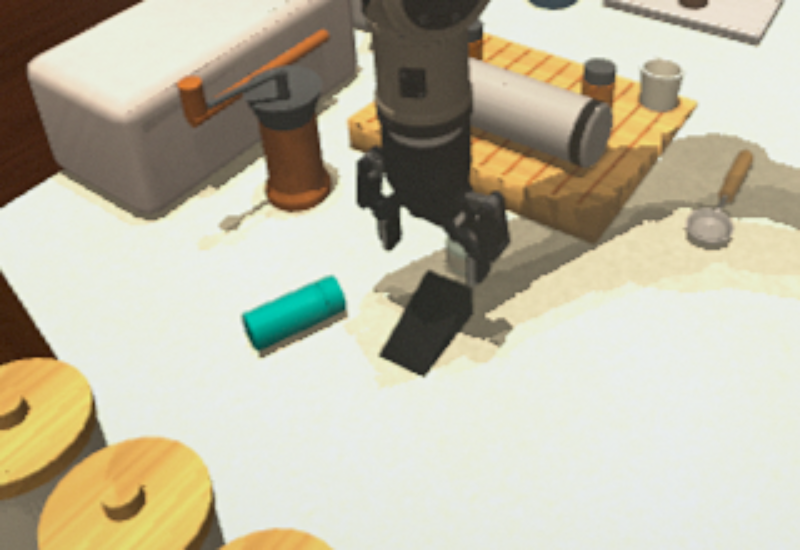

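>>> move_arm:
  steps:
    - {"fingers": 85,"translation": [0,-2,-40],"turn": 0}
    - {"fingers": 85,"translation": [0,0,-22],"turn": 0}
    - {"fingers": 85,"translation": [0,0,0],"turn": 0}
    - {"fingers": 40,"translation": [0,0,0],"turn": 0}
    - {"fingers": 40,"translation": [0,0,0],"turn": 0}
    - {"fingers": 40,"translation": [0,0,0],"turn": 0}
    - {"fingers": 40,"translation": [0,0,0],"turn": 0}
    - {"fingers": 40,"translation": [0,0,0],"turn": 0}
  newtons: 40

```text
t: 7.68
eef_pos: [0.461, 0.3208, 0.0006]
tool_rot: [-0.001, 0.999, 0.041, 0.001]
contact_force: [-1.0, -0.5, 6.0]
gripper_width: 0.578
```

>>> move_arm:
  steps:
    - {"fingers": 40,"translation": [0,0,40],"turn": 0}
    - {"fingers": 40,"translation": [0,0,60],"turn": 0}
    - {"fingers": 40,"translation": [0,0,60],"turn": 0}
    - {"fingers": 40,"translation": [10,-40,40],"turn": -0.016}
    - {"fingers": 40,"translation": [15,-55,0],"turn": 0}
    - {"fingers": 40,"translation": [15,-55,0],"turn": 0}
    - {"fingers": 40,"translation": [15,-55,0],"turn": 0}
    - {"fingers": 40,"translation": [15,-55,0],"turn": 0}
    - {"fingers": 40,"translation": [15,-45,0],"turn": 0}
    - {"fingers": 40,"translation": [15,-35,0],"turn": 0}

```text
t: 8.93
eef_pos: [0.5602, -0.0226, 0.1994]
tool_rot: [0.0, 0.999, 0.032, -0.0]
contact_force: [1.4, 0.1, -0.8]
gripper_width: 0.577
```

```bash
python3 - <<'E'
from h import *
o=get_obs();print(o['t'],o['eef_pos'],o['tool_rot'],o['gripper_width'],o['contact_force'])
c=calibration("wrist");cv2.imwrite("pics/5_wrist.png",read_camera("wrist"))
cv2.imwrite("pics/5_side.png",read_camera("side")[:,:]);cv2.imwrite("pics/5_scene.png",read_camera("scene")[:,:])
np.save("c5.npy",c,allow_pickle=True)
E
```

```text
8.925 [ 0.56022657 -0.02256143  0.19942999] [ 4.08045152e-04  9.99487019e-01  3.20238816e-02 -5.72008984e-05] 0.5768408842689888 [ 1.41632762  0.12882467 -0.83758335]
```

View pics/5_wrist.png

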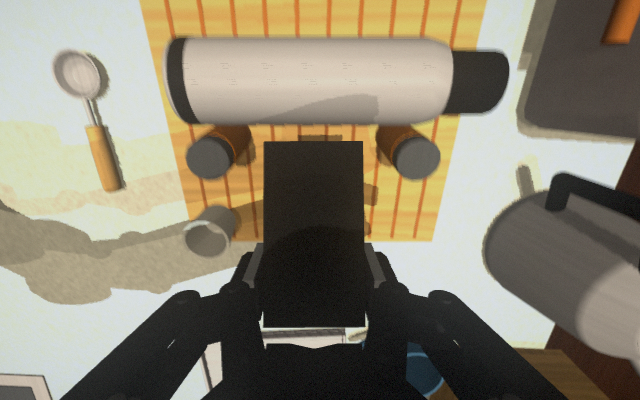

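View pics/5_side.png

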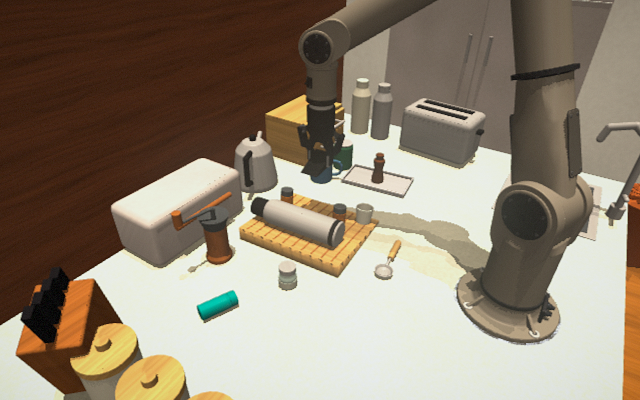

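View pics/5_scene.png

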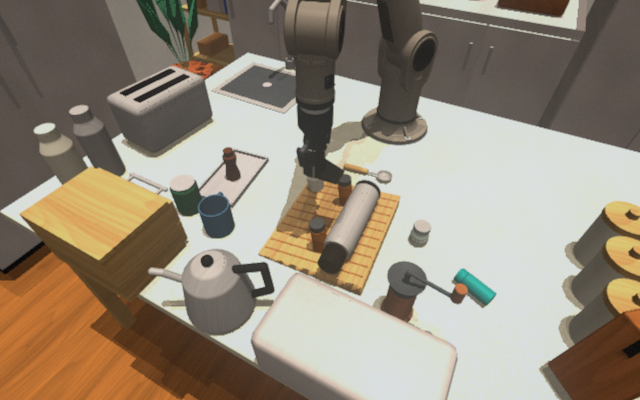

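```bash
python3 - <<'E'
from h import *
c=np.load("c5.npy",allow_pickle=True).item()
yaw=0.064; ax=np.array([np.cos(yaw),np.sin(yaw),0]); ay=np.array([-np.sin(yaw),np.cos(yaw),0])
for col,a,b in [(250,37.5,125),(313,37.5,124)]:
    o,d1=ray("wrist",(col,a),c);_,d2=ray("wrist",(col,b),c)
    p=[np.array([d@ay,d[2]]) for d in(d1,d2)]; p=[q/np.linalg.norm(q) for q in p]
    h=np.arccos(p[0]@p[1])/2; bis=(p[0]+p[1]);bis/=np.linalg.norm(bis); q=np.array([o@ay,o[2]])+bis*.037/np.sin(h)
    print("axis y',z",q, "y at x=.558:",(q[0]+0.558*np.sin(yaw))/np.cos(yaw))
for p in [(166,80),(452,77)]: 
    X=onz("wrist",p,.062,c);print(X, X@ax)
for p in [(211,158),(415,157)]: print("lid",onz("wrist",p,.113,c))
E
```

```text
axis y',z [0.04079387 0.06372848] y at x=.558: 0.07663839762690006
axis y',z [0.04141353 0.06029381] y at x=.558: 0.07725932784615407
[0.41697862 0.0708517  0.062     ] 0.42065635291919945
[0.68063679 0.09020034 0.062     ] 0.6850121988876168
lid [0.47260816 0.0115575  0.113     ]
lid [0.64080623 0.02306987 0.113     ]
```

```bash
python3 - <<'E'
from h import *
c=np.load("c5.npy",allow_pickle=True).item()
yaw=0.064; ax=np.array([np.cos(yaw),np.sin(yaw),0])
a,b=[onz("wrist",p,.098,c) for p in [(166,80),(452,77)]]
print(a,b,(b-a)@ax,"mid x'",(a+b)@ax/2+.010, "TCP x'",np.array([.5602,-.0226,0])@ax, [p@ax for p in (onz("wrist",(211,158),.113,c),onz("wrist",(415,157),.113,c))])
E
```

```text
[0.43470837 0.06977732 0.098     ] [0.66431351 0.08662696 0.098     ] 0.23021270986297043 mid x' 0.5633874460126004 TCP x' 0.5576076891615849 [np.float64(0.47237976271228005), np.float64(0.6409697731096693)]
```

>>> move_arm:
  steps:
    - {"fingers": 40,"translation": [1,0,-50],"turn": 0}
    - {"fingers": 40,"translation": [1,0,-50],"turn": 0}
    - {"fingers": 40,"translation": [0,0,-40],"turn": 0}
    - {"fingers": 40,"translation": [0,0,-18],"turn": 0}
    - {"fingers": 40,"translation": [0,0,0],"turn": 0}
    - {"fingers": 40,"translation": [0,0,0],"turn": 0}

```text
t: 9.82
eef_pos: [0.5625, -0.0186, 0.0421]
tool_rot: [-0.0, 0.999, 0.034, 0.0]
contact_force: [-0.7, 0.2, -1.8]
gripper_width: 0.578
```

```bash
python3 - <<'E'
from h import *
o=get_obs();print(o['t'],o['eef_pos'],o['tool_rot'],o['gripper_width'],o['contact_force'])
cv2.imwrite("pics/6_wrist.png",read_camera("wrist"))
a=read_camera("side")[130:330,180:420];b=read_camera("scene")[100:300,220:420]
cv2.imwrite("pics/6_both.png",np.hstack([cv2.resize(a,None,fx=1.8,fy=1.8),cv2.resize(b,None,fx=1.8,fy=1.8)]))
E
```

```text
9.825 [ 0.56252727 -0.0186221   0.04211344] [-3.96612264e-04  9.99432681e-01  3.36742342e-02  4.53329423e-04] 0.5780984711523801 [-0.67120345  0.21263924 -1.77249132]
```

View pics/6_wrist.png

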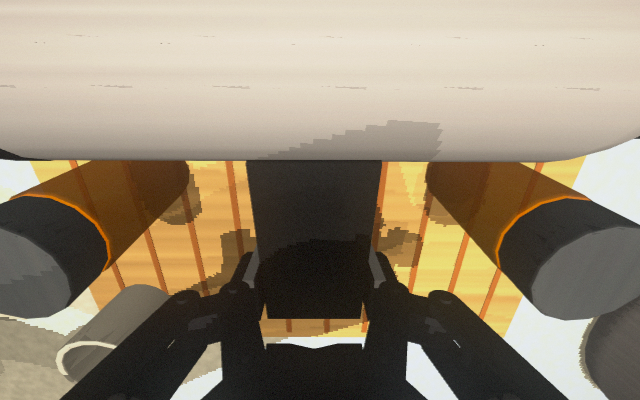

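View pics/6_both.png

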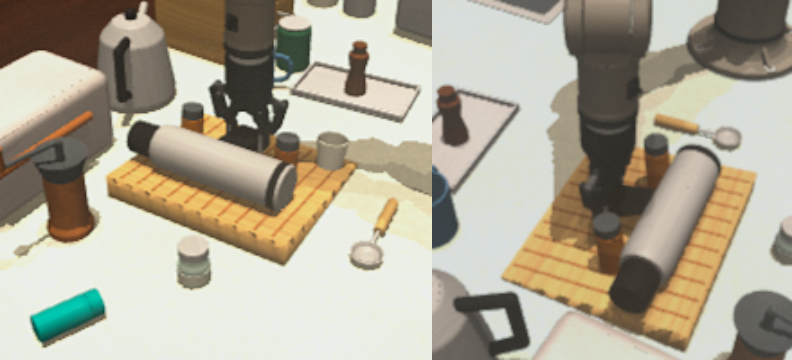

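>>> move_arm:
  steps:
    - {"fingers": 40,"translation": [0,0,-8],"turn": 0}
    - {"fingers": 40,"translation": [0,0,-3],"turn": 0}
    - {"fingers": 40,"translation": [0,0,0],"turn": 0}
    - {"fingers": 40,"translation": [0,0,0],"turn": 0}

```text
t: 10.48
eef_pos: [0.5622, -0.0197, 0.0303]
tool_rot: [-0.0, 0.999, 0.033, -0.0]
contact_force: [0.3, -2.5, 0.0]
gripper_width: 0.577
```

>>> move_arm:
  steps:
    - {"fingers": 58,"translation": [0,0,0],"turn": 0}
    - {"fingers": 62,"translation": [0,0,0],"turn": 0}
    - {"fingers": 62,"translation": [0,0,0],"turn": 0}
    - {"fingers": 62,"translation": [0,0,0],"turn": 0}

```text
t: 10.98
eef_pos: [0.5622, -0.0197, 0.0303]
tool_rot: [-0.0, 0.999, 0.033, -0.0]
contact_force: [0.4, 0.7, 0.8]
gripper_width: 0.722
```

```bash
python3 - <<'E'
from h import *
o=get_obs();print(o['t'],o['eef_pos'],o['tool_rot'],o['gripper_width'],o['contact_force'])
cv2.imwrite("pics/7_wrist.png",read_camera("wrist"))
a=read_camera("side")[130:330,180:420];b=read_camera("scene")[100:300,220:420]
cv2.imwrite("pics/7_both.png",np.hstack([cv2.resize(a,None,fx=1.8,fy=1.8),cv2.resize(b,None,fx=1.8,fy=1.8)]))
E
```

```text
10.975 [ 0.56222361 -0.01973682  0.03031838] [-6.79245801e-05  9.99453201e-01  3.30650137e-02 -5.54773798e-06] 0.7215043043392587 [0.3515451  0.67750864 0.82671219]
```

View pics/7_wrist.png

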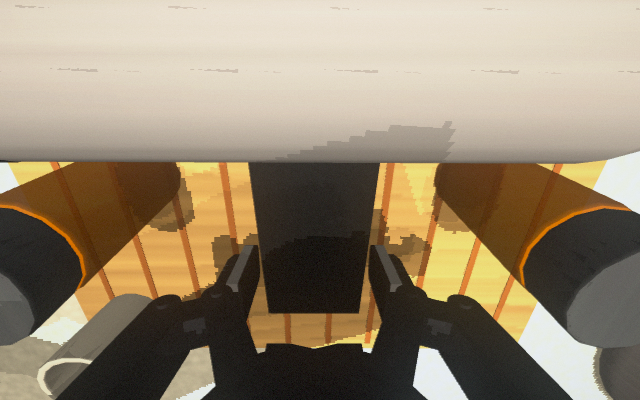

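View pics/7_both.png

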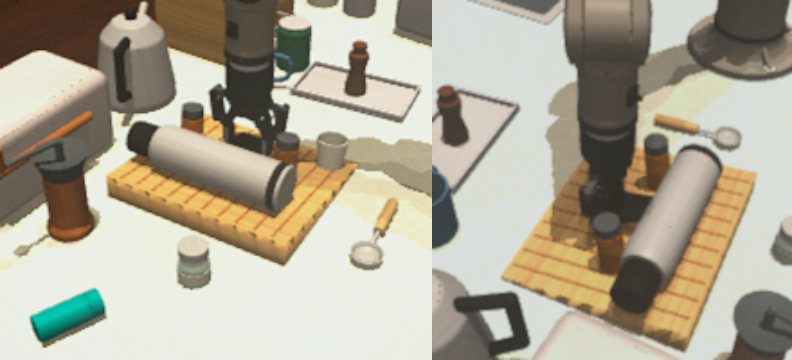

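>>> move_arm:
  steps:
    - {"fingers": 62,"translation": [0,0,50],"turn": 0}
    - {"fingers": 62,"translation": [0,0,15],"turn": 0}
    - {"fingers": 30,"translation": [2,-30,0],"turn": 0}
    - {"fingers": 0,"translation": [2,-25,0],"turn": 0}
    - {"fingers": 0,"translation": [0,0,0],"turn": 0}
    - {"fingers": 0,"translation": [0,0,0],"turn": 0}
    - {"fingers": 0,"translation": [0,0,0],"turn": 0}
    - {"fingers": 0,"translation": [0,0,0],"turn": 0}

```text
t: 12.12
eef_pos: [0.5663, -0.0739, 0.0953]
tool_rot: [-0.0, 0.999, 0.034, 0.0]
contact_force: [0.1, 0.3, 0.8]
gripper_width: -0.002
```

```bash
python3 - <<'E'
from h import *
o=get_obs();print(o['t'],o['eef_pos'],o['tool_rot'],o['gripper_width'],o['contact_force'])
c=calibration("wrist");np.save("c8.npy",c,allow_pickle=True)
cv2.imwrite("pics/8_wrist.png",read_camera("wrist"))
E
```

```text
12.125 [ 0.56625423 -0.07388725  0.09530461] [-1.74101511e-04  9.99431497e-01  3.37142909e-02  8.25719169e-06] -0.0015219044235525994 [0.14386068 0.26592061 0.76572949]
```

View pics/8_wrist.png

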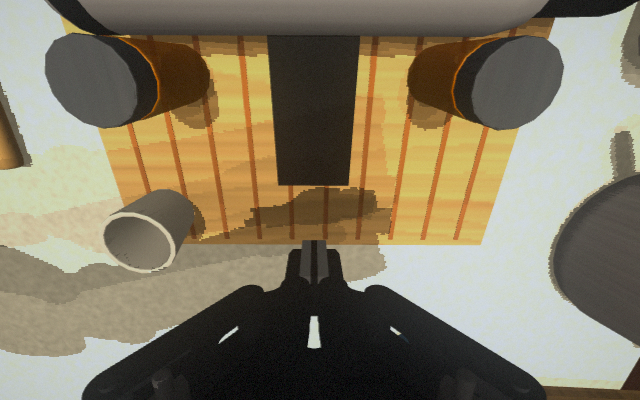

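```bash
python3 - <<'E'
from h import *
c=np.load("c8.npy",allow_pickle=True).item()
yaw=.064;ax=np.array([np.cos(yaw),np.sin(yaw),0]); ay=np.array([-np.sin(yaw),np.cos(yaw),0])
for p in [(278,186),(350,185)]:
    X=onz("wrist",p,.0535,c);print(X,X@ax,X@ay)
T=np.array([.5663,-.0739,0]);print(T@ax,T@ay)
E
```

```text
[ 0.53941136 -0.04648217  0.0535    ] 0.5353341941077151 -0.08088577450712138
[ 0.58875769 -0.04246865  0.0535    ] 0.5848361870294958 -0.08003647343396543
0.5604142414974319 -0.10996716749493064
```

>>> move_arm:
  steps:
    - {"fingers": 0,"translation": [0,0,-45],"turn": 0}
    - {"fingers": 0,"translation": [0,0,-28],"turn": 0}
    - {"fingers": 0,"translation": [0,0,0],"turn": 0}
    - {"fingers": 0,"translation": [-1,12,1.5],"turn": 0}
    - {"fingers": 0,"translation": [0,7,1],"turn": 0}
    - {"fingers": 0,"translation": [-1,7,1],"turn": 0}
    - {"fingers": 0,"translation": [0,5,0.7],"turn": 0}
    - {"fingers": 0,"translation": [0,5,0.7],"turn": 0}
    - {"fingers": 0,"translation": [0,0,0],"turn": 0}

```text
t: 13.3
eef_pos: [0.5643, -0.0382, 0.0273]
tool_rot: [-0.0, 0.999, 0.033, 0.0]
contact_force: [-0.6, -0.4, -0.3]
gripper_width: 0.0
```

```bash
cat > look.py <<'E'
from h import *
import sys
k=sys.argv[1]
o=get_obs();print(o['t'],o['eef_pos'],o['tool_rot'],o['gripper_width'],o['contact_force'])
c=calibration("wrist");np.save(f"c{k}.npy",c,allow_pickle=True)
cv2.imwrite(f"pics/{k}_wrist.png",read_camera("wrist"))
a=read_camera("side");b=read_camera("scene")
cv2.imwrite(f"pics/{k}_s.png",a);cv2.imwrite(f"pics/{k}_c.png",b)
a=a[130:330,180:420];b=b[100:300,220:420]
cv2.imwrite(f"pics/{k}_both.png",np.hstack([cv2.resize(a,None,fx=1.8,fy=1.8),cv2.resize(b,None,fx=1.8,fy=1.8)]))
E
python3 look.py 9
```

```text
13.3 [ 0.56434387 -0.03820331  0.02734272] [-2.09259801e-04  9.99443624e-01  3.33524018e-02  1.28278395e-04] 0.00022819626969751403 [-0.59484957 -0.38869041 -0.34783851]
```

View pics/9_wrist.png

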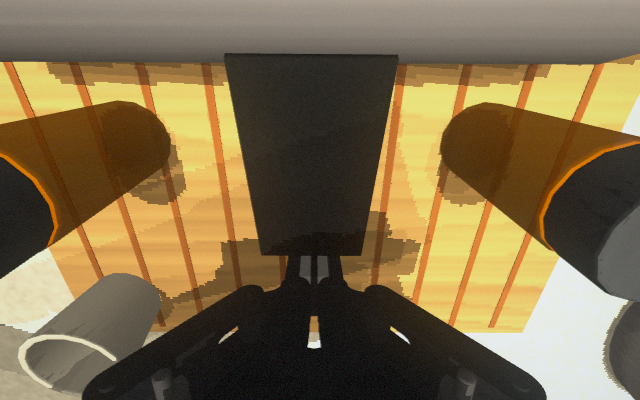

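View pics/9_both.png

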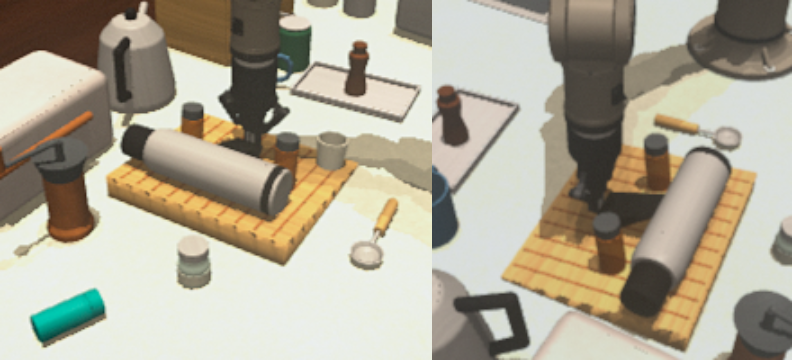

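```bash
cat > fl.py <<'E'
from h import *
yaw=.065;ax=np.array([np.cos(yaw),np.sin(yaw),0]); ay=np.array([-np.sin(yaw),np.cos(yaw),0])
def cyl(cam,L1,L2,c=None,r=.037):
    # silhouette lines as point pairs; plane through camera; 2D in (y',z)
    ps=[]
    for L in (L1,L2):
        # average direction at each point projected
        o,d1=ray(cam,L[0],c);_,d2=ray(cam,L[1],c)
        n=np.cross(d1,d2);n/=np.linalg.norm(n)
        # plane contains line ~ parallel to ax
        v=np.cross(n,ax); v/=np.linalg.norm(v)
        if v[2]>0:v=-v
        ps.append((v,abs(n@ax)))
    p=[np.array([v@ay,v[2]]) for v,_ in ps];p=[q/np.linalg.norm(q) for q in p]
    h=np.arccos(p[0]@p[1])/2;b=p[0]+p[1];b/=np.linalg.norm(b)
    return np.array([o@ay,o[2]])+b*r/np.sin(h),[x for _,x in ps]
E
python3 - <<'E'
from fl import *
for k in ("5","9"):
    a=cv2.imread(f"pics/{k}_side.png" if k=="5" else f"pics/{k}_s.png");b=cv2.imread(f"pics/{k}_scene.png" if k=="5" else f"pics/{k}_c.png")
    cv2.imwrite(f"pics/{k}zz.png",np.hstack([cv2.resize(a[185:265,240:360],None,fx=3.3,fy=3.3,interpolation=cv2.INTER_CUBIC),cv2.resize(b[165:285,300:420],None,fx=3.3,fy=3.3,interpolation=cv2.INTER_CUBIC)[:264]]))
for k,cam in (("s","side"),("c","scene")): 
  for n in ["flask_mid"]: print(cam,[(np.round(q["xy"],1),round(q["conf"],2),onz(cam,q["xy"],.062).round(4)) for q in place_of(cam,n)[:2]])
E
```

```text
side [(array([299.1, 222.1]), 0.6, array([0.5604, 0.078 , 0.062 ]))]
scene [(array([356.3, 220.3]), 0.88, array([0.5472, 0.0869, 0.062 ]))]
```

View pics/5zz.png

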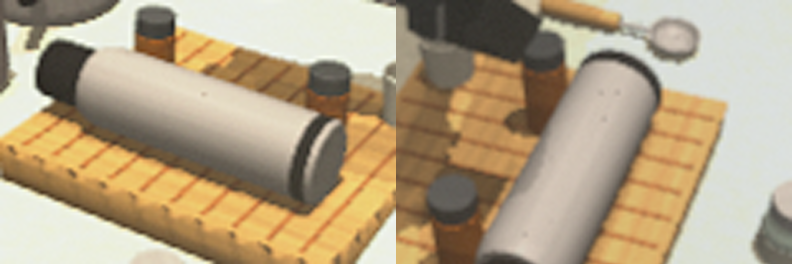

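View pics/9zz.png

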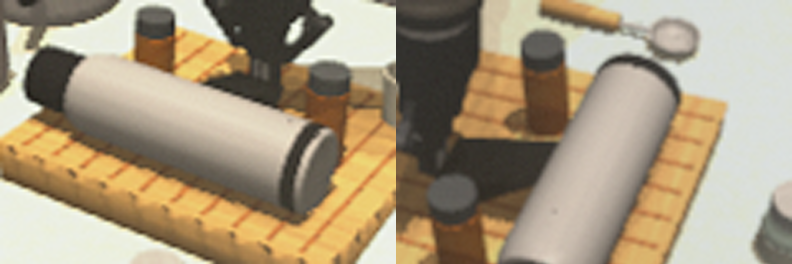

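```bash
python3 - <<'E'
from fl import *
s5,s9=cv2.imread("pics/5_side.png",0),cv2.imread("pics/9_s.png",0);c5,c9=cv2.imread("pics/5_scene.png",0),cv2.imread("pics/9_c.png",0)
m0=np.array([.560,.0772,.062]); sl=np.radians(7)
def sh(A,B,x0,y0,x1,y1,S=14):
    T=A[y0:y1,x0:x1];W=B[y0-S:y1+S,x0-S:x1+S];r=cv2.matchTemplate(cv2.resize(W,None,fx=4,fy=4,interpolation=cv2.INTER_CUBIC),cv2.resize(T,None,fx=4,fy=4,interpolation=cv2.INTER_CUBIC),cv2.TM_CCOEFF_NORMED);_,v,_,p=cv2.minMaxLoc(r);return (p[0]/4-S,p[1]/4-S,v)
print("side end",sh(s5,s9,324,216,346,250),"side cap",sh(s5,s9,248,192,275,222))
print("scene end",sh(c5,c9,352,178,384,205),"scene cap",sh(c5,c9,316,240,350,275))
for name,X in (("end",m0-.115*ax),("cap",m0+.13*ax)):
  for d in (.005,.01,.015,.02):
    Y=X+d*(ay*np.cos(sl)+np.array([0,0,np.sin(sl)]))
    print(name,d,[(proj(c,Y)-proj(c,X)).round(1)[0] for c in("side","scene")])
E
```

```text
side end (-2.75, 2.5, 0.9649683237075806) side cap (-3.25, 2.0, 0.9241472482681274)
scene end (5.75, 1.25, 0.8924791216850281) scene cap (6.5, 1.75, 0.9080897569656372)
end 0.005 [array([-0.8,  0.8]), array([1.7, 0.4])]
end 0.01 [array([-1.6,  1.6]), array([3.4, 0.7])]
end 0.015 [array([-2.5,  2.5]), array([5.2, 1.1])]
end 0.02 [array([-3.3,  3.3]), array([6.9, 1.5])]
cap 0.005 [array([-1. ,  0.7]), array([2. , 0.6])]
cap 0.01 [array([-2. ,  1.3]), array([3.9, 1.2])]
cap 0.015 [array([-3.,  2.]), array([5.9, 1.8])]
cap 0.02 [array([-4. ,  2.7]), array([7.9, 2.4])]
```

```bash
python3 - <<'E'
from fl import *
c=np.load("c9.npy",allow_pickle=True).item()
for p in [(260,255),(364,256)]:
    X=onz("wrist",p,.058,c);print(X@ax,X@ay)
E
python3 look.py 10; cat > fshift.py <<'E'
from fl import *
import sys
def sh(A,B,x0,y0,x1,y1,S=14):
    T=A[y0:y1,x0:x1];W=B[y0-S:y1+S,x0-S:x1+S];r=cv2.matchTemplate(cv2.resize(W,None,fx=4,fy=4,interpolation=cv2.INTER_CUBIC),cv2.resize(T,None,fx=4,fy=4,interpolation=cv2.INTER_CUBIC),cv2.TM_CCOEFF_NORMED);_,v,_,p=cv2.minMaxLoc(r);return (p[0]/4-S,p[1]/4-S,round(v,2))
def run(k):
    s5,s9=cv2.imread("pics/5_side.png",0),cv2.imread(f"pics/{k}_s.png",0);c5,c9=cv2.imread("pics/5_scene.png",0),cv2.imread(f"pics/{k}_c.png",0)
    print("side end",sh(s5,s9,324,216,346,250),"side cap",sh(s5,s9,248,192,275,222),"scene end",sh(c5,c9,352,178,384,205),"scene cap",sh(c5,c9,316,240,350,275))
run(sys.argv[1])
E
python3 fshift.py 10
```

```text
0.5357822439862095 -0.056271279699847174
0.5830847442716866 -0.05676638744778354
13.55 [ 0.56427731 -0.03896009  0.02717914] [-6.22380821e-05  9.99459386e-01  3.28775314e-02  1.70119907e-06] -0.0010224248876902684 [ 0.49373465 -0.09216748  0.57176634]
side end (-2.75, 2.5, 0.96) side cap (-3.25, 2.0, 0.92) scene end (5.75, 1.25, 0.89) scene cap (6.5, 1.75, 0.91)
```

View pics/10_wrist.png

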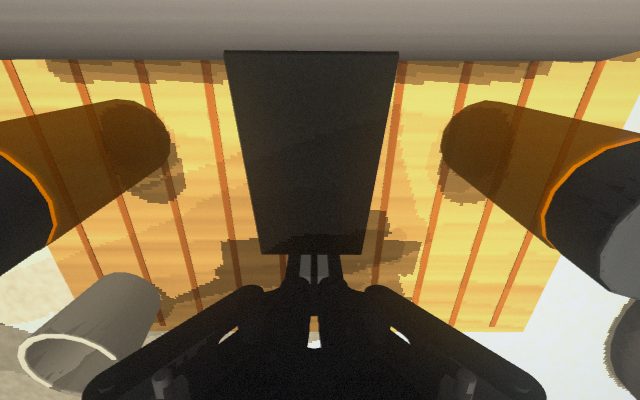

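>>> move_arm:
  steps:
    - {"fingers": 0,"translation": [0,-3,0],"turn": 0}
    - {"fingers": 0,"translation": [0,-3,0],"turn": 0}
    - {"fingers": 0,"translation": [0,-3,0],"turn": 0}
    - {"fingers": 0,"translation": [0,-3,0],"turn": 0}
    - {"fingers": 0,"translation": [1,-3,0],"turn": 0}
    - {"fingers": 0,"translation": [0,-3,0],"turn": 0}
    - {"fingers": 0,"translation": [0,-3,0],"turn": 0}
    - {"fingers": 0,"translation": [0,-3,0],"turn": 0}

```text
t: 14.7
eef_pos: [0.5652, -0.0631, 0.0272]
tool_rot: [-0.0, 0.999, 0.033, -0.0]
contact_force: [-0.2, 0.3, 0.1]
gripper_width: -0.002
```

```bash
python3 look.py 11; python3 fshift.py 11
```

```text
14.7 [ 0.56523975 -0.06308174  0.02720156] [-4.20645193e-06  9.99455725e-01  3.29886959e-02 -5.00482701e-06] -0.0020997853027857954 [-0.16613575  0.32821717  0.09535184]
side end (-2.75, 2.75, 0.96) side cap (-3.25, 2.0, 0.92) scene end (5.75, 1.25, 0.89) scene cap (6.5, 1.75, 0.91)
```

View pics/11_wrist.png

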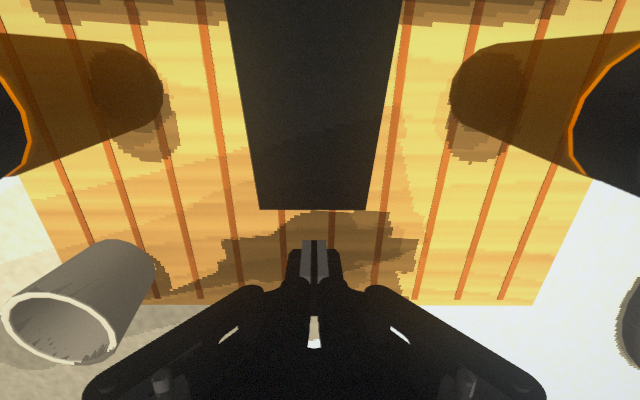

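View pics/11_both.png

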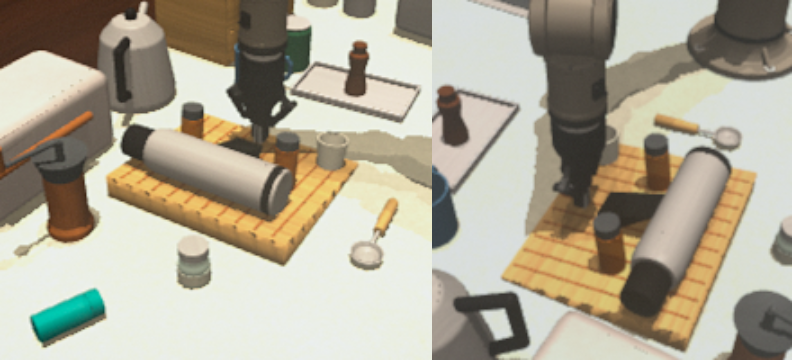

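>>> move_arm:
  steps:
    - {"fingers": 0,"translation": [0,-3,50],"turn": 0}
    - {"fingers": 62,"translation": [0,0,30],"turn": 0}
    - {"fingers": 62,"translation": [-1,26,0],"turn": 0}
    - {"fingers": 62,"translation": [-2,27,0],"turn": 0}
    - {"fingers": 62,"translation": [0,0,0],"turn": 0}
    - {"fingers": 62,"translation": [0,0,-20],"turn": 0}
    - {"fingers": 62,"translation": [0,0,-20],"turn": 0}
    - {"fingers": 62,"translation": [0,0,0],"turn": 0}

```text
t: 15.85
eef_pos: [0.5603, -0.0139, 0.0645]
tool_rot: [0.0, 0.999, 0.033, -0.002]
contact_force: [0.4, 0.3, -0.1]
gripper_width: 0.729
```

```bash
python3 look.py 12; python3 fshift.py 12
```

```text
15.85 [ 0.56030105 -0.0139279   0.06446377] [ 5.58789308e-05  9.99468418e-01  3.25068985e-02 -2.48600405e-03] 0.7291808659631933 [ 0.41033713  0.29059349 -0.07294652]
side end (-2.75, 2.75, 0.97) side cap (-3.25, 2.0, 0.92) scene end (5.75, 1.25, 0.89) scene cap (6.5, 1.75, 0.91)
```

View pics/12_wrist.png

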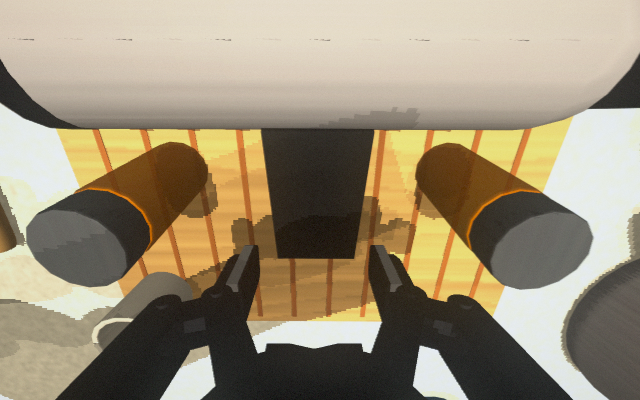

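>>> move_arm:
  steps:
    - {"fingers": 62,"translation": [0.5,0,-20],"turn": 0}
    - {"fingers": 62,"translation": [0,0,-18],"turn": 0}
    - {"fingers": 62,"translation": [0,0,0],"turn": 0}
    - {"fingers": 40,"translation": [0,0,0],"turn": 0}
    - {"fingers": 40,"translation": [0,0,0],"turn": 0}
    - {"fingers": 40,"translation": [0,0,0],"turn": 0}
    - {"fingers": 40,"translation": [0,0,0],"turn": 0}
  newtons: 30

```text
t: 16.88
eef_pos: [0.5629, -0.013, 0.0294]
tool_rot: [0.0, 0.999, 0.033, 0.0]
contact_force: [0.6, -1.3, 0.1]
gripper_width: 0.575
```

>>> move_arm:
  steps:
    - {"fingers": 40,"translation": [0,-1,2],"turn": 0}
    - {"fingers": 40,"translation": [0,-2,0],"turn": 0}
    - {"fingers": 40,"translation": [0,-2.5,0],"turn": 0}
    - {"fingers": 40,"translation": [0,-2.5,0],"turn": 0}
    - {"fingers": 40,"translation": [0,-2.5,0],"turn": 0}
    - {"fingers": 40,"translation": [0.5,-2.5,0],"turn": 0}
    - {"fingers": 40,"translation": [0,-2.5,0],"turn": 0}
    - {"fingers": 40,"translation": [0,-2.5,0],"turn": 0}
    - {"fingers": 40,"translation": [0,-2.5,0],"turn": 0}
    - {"fingers": 40,"translation": [0,0,0],"turn": 0}

```text
t: 18.12
eef_pos: [0.5632, -0.0337, 0.0312]
tool_rot: [0.0, 0.999, 0.033, -0.0]
contact_force: [-0.2, 0.2, -0.9]
gripper_width: 0.581
```

```bash
python3 look.py 13; python3 fshift.py 13
```

```text
18.125 [ 0.56324319 -0.03367943  0.03119066] [ 4.41746858e-05  9.99462660e-01  3.27778917e-02 -1.07351556e-05] 0.5807497638368375 [-0.21989234  0.17778992 -0.85402264]
side end (0.0, 0.0, 1.0) side cap (0.0, 0.0, 1.0) scene end (0.0, 0.0, 1.0) scene cap (0.0, 0.0, 1.0)
```

View pics/13_wrist.png

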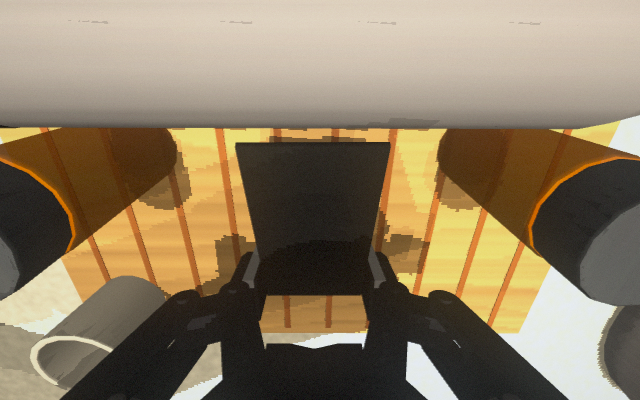

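View pics/13_both.png

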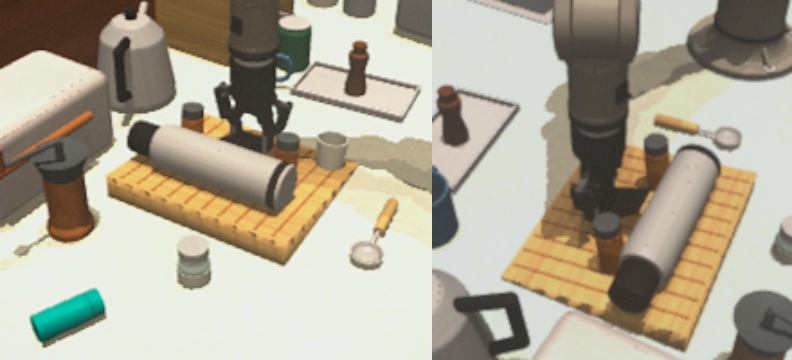

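>>> move_arm:
  steps:
    - {"fingers": 40,"translation": [0.5,-8,0],"turn": 0}
    - {"fingers": 40,"translation": [0.5,-9,0],"turn": 0}
    - {"fingers": 40,"translation": [0.5,-9,0],"turn": 0}
    - {"fingers": 40,"translation": [0,0,-4],"turn": 0}
    - {"fingers": 40,"translation": [0,0,-2],"turn": 0}
    - {"fingers": 40,"translation": [0,0,-2],"turn": 0}
    - {"fingers": 40,"translation": [0,0,0],"turn": 0}
  newtons: 20

```text
t: 19.15
eef_pos: [0.5647, -0.0589, 0.0233]
tool_rot: [-0.0, 0.999, 0.033, -0.0]
contact_force: [-1.9, 0.2, 0.6]
gripper_width: 0.575
```

```bash
python3 look.py 14; python3 fshift.py 14
```

```text
19.15 [ 0.5646986  -0.0589206   0.02326452] [-7.13258111e-05  9.99444922e-01  3.33141882e-02 -8.92824813e-05] 0.5745578034792189 [-1.88145632  0.18850849  0.62863745]
side end (0.0, 0.0, 1.0) side cap (0.0, 0.0, 1.0) scene end (0.0, 0.0, 1.0) scene cap (0.0, 0.0, 1.0)
```

View pics/14_wrist.png

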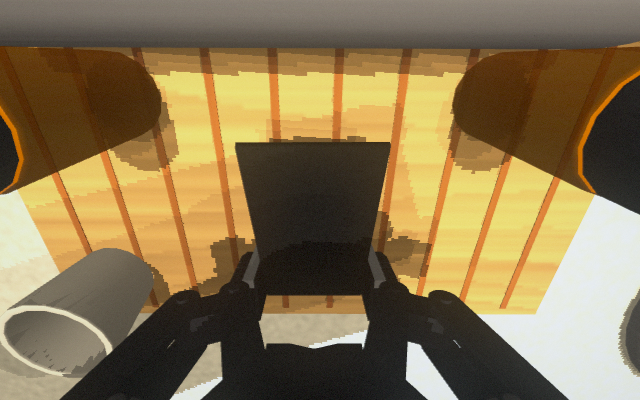

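>>> move_arm:
  steps:
    - {"fingers": 40,"translation": [0,0,-3],"turn": 0}
    - {"fingers": 40,"translation": [0,0,-2],"turn": 0}
    - {"fingers": 40,"translation": [0,0,0],"turn": 0}

```text
t: 19.68
eef_pos: [0.565, -0.0599, 0.0214]
tool_rot: [0.001, 0.999, 0.033, 0.0]
contact_force: [-12.4, -2.3, 34.5]
gripper_width: 0.579
```

```bash
python3 look.py 15
```

```text
19.675 [ 0.56496891 -0.05991174  0.02142423] [1.42901374e-03 9.99457927e-01 3.28907259e-02 1.02197988e-04] 0.57899420649825 [-12.42759232  -2.30932132  34.54382354]
```

View pics/15_wrist.png

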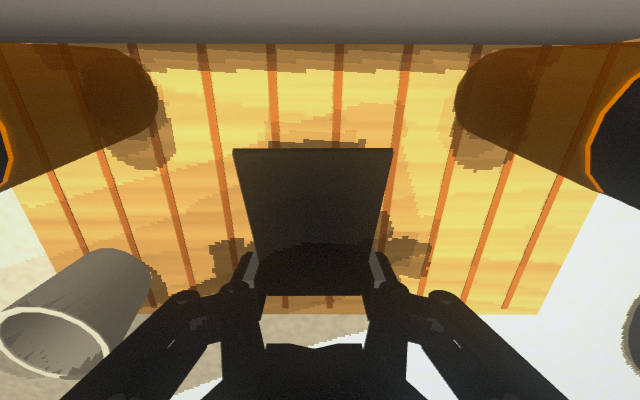

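>>> move_arm:
  steps:
    - {"fingers": 40,"translation": [0,0,4],"turn": 0}
    - {"fingers": 40,"translation": [0,0,0],"turn": 0}
    - {"fingers": 53,"translation": [0,0,0],"turn": 0}
    - {"fingers": 62,"translation": [0,0,0],"turn": 0}
    - {"fingers": 62,"translation": [0,0,0],"turn": 0}
    - {"fingers": 62,"translation": [0,0,0],"turn": 0}

```text
t: 20.58
eef_pos: [0.5647, -0.0594, 0.0221]
tool_rot: [-0.0, 0.999, 0.033, -0.0]
contact_force: [-0.6, 0.3, -0.0]
gripper_width: 0.729
```

```bash
python3 look.py 16; python3 fshift.py 16
```

```text
20.575 [ 0.56474268 -0.05939442  0.02208243] [-3.77461789e-05  9.99456202e-01  3.29741606e-02 -6.23879435e-05] 0.7291692574016848 [-0.58526375  0.32674565 -0.02628975]
side end (0.0, 0.0, 1.0) side cap (0.0, 0.0, 1.0) scene end (0.0, 0.0, 1.0) scene cap (0.0, 0.0, 1.0)
```

View pics/16_wrist.png

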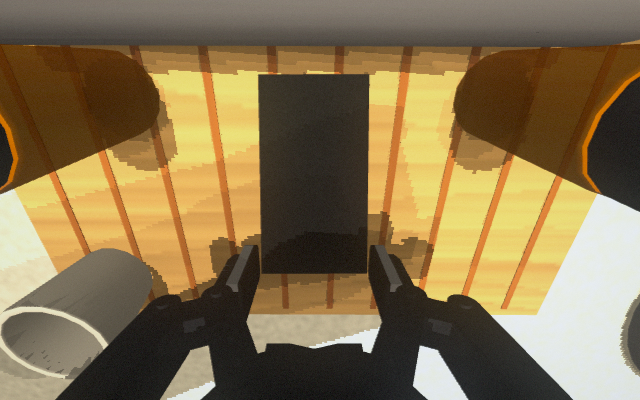

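>>> move_arm:
  steps:
    - {"fingers": 62,"translation": [0,0,50],"turn": 0}
    - {"fingers": 62,"translation": [0,0,10],"turn": 0}
    - {"fingers": 30,"translation": [1,-16,0],"turn": 0}
    - {"fingers": 0,"translation": [1,-16,0],"turn": 0}
    - {"fingers": 0,"translation": [0,0,0],"turn": 0}
    - {"fingers": 0,"translation": [0,0,0],"turn": 0}
    - {"fingers": 0,"translation": [0,0,0],"turn": 0}

```text
t: 21.6
eef_pos: [0.5666, -0.0907, 0.0819]
tool_rot: [-0.0, 0.999, 0.033, -0.0]
contact_force: [0.7, 0.2, -0.4]
gripper_width: -0.001
```

```bash
python3 look.py 17; python3 - <<'E'
from fl import *
c=np.load("c16.npy",allow_pickle=True).item()
for p,z in [((259,74.5),.0265),((368,74.5),.0265),((260,273),.049),((367,273),.049)]:
    X=onz("wrist",p,z,c);print(X@ax,X@ay)
E
```

```text
21.6 [ 0.56659769 -0.09065375  0.08190458] [-3.11480424e-04  9.99440779e-01  3.34362141e-02 -2.25750791e-04] -0.001041521202814818 [ 0.6561494   0.17682132 -0.43829318]
0.5344946972112133 3.5623615971311454e-05
0.5837904248670167 6.300458996588514e-05
0.5334014573609318 -0.08954524675184174
0.5849295231872036 -0.08954724920832581
```

View pics/17_wrist.png

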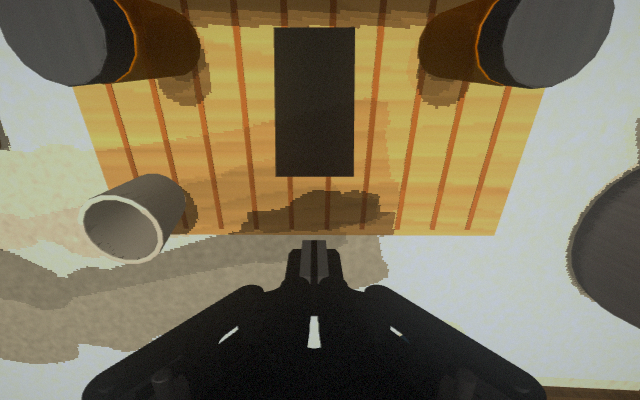

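>>> move_arm:
  steps:
    - {"fingers": 0,"translation": [0,0,-40],"turn": 0}
    - {"fingers": 0,"translation": [0,0,-21],"turn": 0}
    - {"fingers": 0,"translation": [-1,12,1.5],"turn": 0}
    - {"fingers": 0,"translation": [-0.5,8,1],"turn": 0}
    - {"fingers": 0,"translation": [-0.5,8,1],"turn": 0}
    - {"fingers": 0,"translation": [-0.5,7,0.9],"turn": 0}
    - {"fingers": 0,"translation": [-0.5,7,0.9],"turn": 0}
    - {"fingers": 0,"translation": [0,6,0.7],"turn": 0}
    - {"fingers": 0,"translation": [0,0,0],"turn": 0}
    - {"fingers": 0,"translation": [0,0,0],"turn": 0}

```text
t: 23.0
eef_pos: [0.5635, -0.0427, 0.0269]
tool_rot: [-0.0, 0.999, 0.033, -0.0]
contact_force: [-1.0, 0.9, 0.6]
gripper_width: -0.001
```

```bash
python3 look.py 18; python3 fshift.py 18
```

```text
23.0 [ 0.56345726 -0.04274735  0.0269425 ] [-4.30086815e-04  9.99447535e-01  3.32323158e-02 -2.31330233e-04] -0.0009412346999024365 [-0.95567709  0.94235394  0.59699402]
side end (0.0, 0.0, 1.0) side cap (0.0, 0.0, 1.0) scene end (0.0, 0.0, 1.0) scene cap (0.0, 0.0, 1.0)
```

View pics/18_wrist.png

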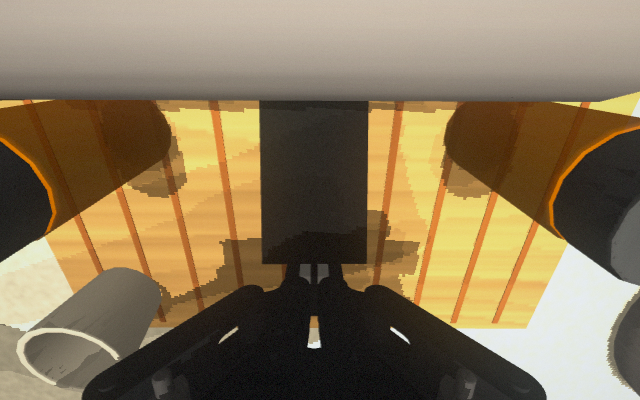

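```bash
python3 - <<'E'
from fl import *
c=np.load("c18.npy",allow_pickle=True).item()
for z in (.051,.053):
  for p in [(261,264),(366,264)]:
    X=onz("wrist",p,z,c);print(z,X@ax,X@ay)
E
```

```text
0.051 0.5333365691873584 -0.06973631453231972
0.051 0.5845183808731016 -0.06970213086825215
0.053 0.5337721194733785 -0.06844895199466776
0.053 0.5840817688493836 -0.06841535083642457
```

>>> move_arm:
  steps:
    - {"fingers": 0,"translation": [-0.2,3,0.4],"turn": 0}
    - {"fingers": 0,"translation": [-0.2,3,0.4],"turn": 0}
    - {"fingers": 0,"translation": [-0.2,3,0.4],"turn": 0}
    - {"fingers": 0,"translation": [-0.1,2,0.3],"turn": 0}
    - {"fingers": 0,"translation": [0,0,0],"turn": 0}
    - {"fingers": 0,"translation": [0,0,0],"turn": 0}

```text
t: 23.9
eef_pos: [0.5632, -0.0322, 0.0288]
tool_rot: [-0.0, 0.999, 0.033, 0.0]
contact_force: [0.9, -0.3, 1.0]
gripper_width: 0.0
```

```bash
python3 look.py 19; python3 fshift.py 19
```

```text
23.9 [ 0.56316142 -0.03221459  0.02877957] [-9.80329437e-05  9.99453793e-01  3.30467750e-02  1.27894130e-04] 0.00029928171653742557 [ 0.90850908 -0.29597881  1.01430843]
side end (0.0, 0.0, 1.0) side cap (0.0, 0.0, 1.0) scene end (0.0, 0.0, 1.0) scene cap (0.0, 0.0, 1.0)
```

View pics/19_wrist.png

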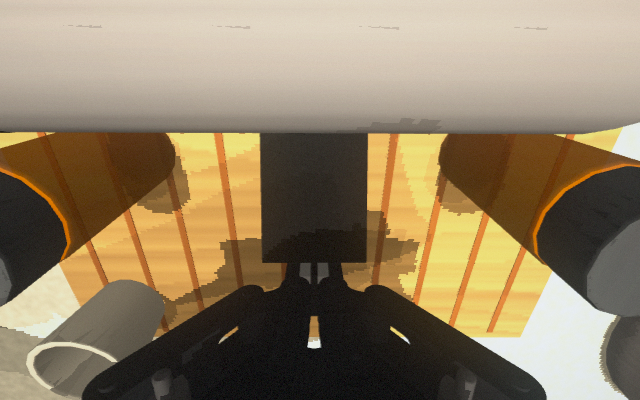

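Flask unmoved so far; the wedge is flat and square. Continue in 1 mm steps.

>>> move_arm:
  steps:
    - {"fingers": 0,"translation": [-0.1,1,0.1],"turn": 0}
    - {"fingers": 0,"translation": [-0.1,1,0.1],"turn": 0}
    - {"fingers": 0,"translation": [0,0,0],"turn": 0}
    - {"fingers": 0,"translation": [0,0,0],"turn": 0}

```text
t: 24.55
eef_pos: [0.5628, -0.0305, 0.0289]
tool_rot: [0.0, 0.999, 0.033, -0.0]
contact_force: [-0.2, -1.0, 1.1]
gripper_width: -0.0
```

```bash
python3 look.py 20; python3 fshift.py 20; python3 - <<'E'
import cv2,numpy as np
for a,b in (("19","20"),):
  for k in "sc":
    A=cv2.imread(f"pics/5_{'side' if k=='s' else 'scene'}.png").astype(int);B=cv2.imread(f"pics/{b}_{k}.png").astype(int)
    r=(slice(185,265),slice(240,360)) if k=="s" else (slice(175,285),slice(330,400))
    D=np.abs(A-B).max(2)[r];print(k,D.mean().round(2),(D>20).sum())
E
```

```text
24.55 [ 0.5628326  -0.03052704  0.02889609] [ 6.41823905e-05  9.99457509e-01  3.29345253e-02 -3.00160805e-05] -0.00010370049585869693 [-0.20949984 -1.02158987  1.10892959]
side end (0.0, 0.0, 1.0) side cap (0.0, 0.0, 1.0) scene end (0.0, 0.0, 1.0) scene cap (0.0, 0.0, 1.0)
s 13.94 940
c 5.42 266
```

>>> move_arm:
  steps:
    - {"fingers": 0,"translation": [-0.1,1,0.1],"turn": 0}
    - {"fingers": 0,"translation": [-0.1,1,0.1],"turn": 0}
    - {"fingers": 0,"translation": [0,0,0],"turn": 0}
    - {"fingers": 0,"translation": [0,0,0],"turn": 0}

```text
t: 25.2
eef_pos: [0.5627, -0.0285, 0.0291]
tool_rot: [0.0, 0.999, 0.033, -0.0]
contact_force: [0.4, -2.9, 1.0]
gripper_width: 0.001
```

```bash
python3 look.py 21; python3 fshift.py 21; python3 - <<'E'
from fl import *
c=np.load("c21.npy",allow_pickle=True).item()
im=cv2.imread("pics/21_wrist.png");cv2.imwrite("pics/21z.png",cv2.resize(im[100:300,200:440],None,fx=3,fy=3))
E
```

```text
25.2 [ 0.56266466 -0.02849848  0.02910888] [ 5.22207086e-05  9.99457346e-01  3.29394909e-02 -5.51814973e-06] 0.0009192371684420746 [ 0.37236183 -2.93980646  1.04485529]
side end (0.0, 0.0, 1.0) side cap (0.0, 0.0, 1.0) scene end (0.0, 0.0, 1.0) scene cap (0.0, 0.0, 1.0)
```

View pics/21z.png

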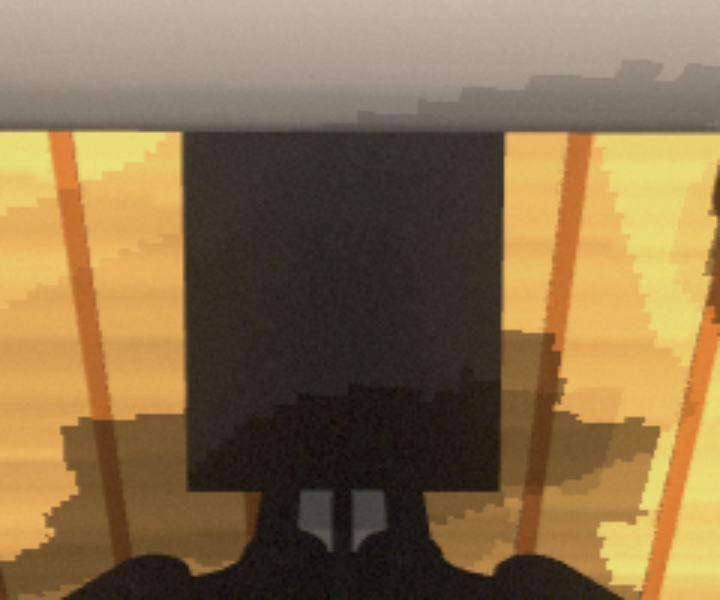

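>>> move_arm:
  steps:
    - {"fingers": 0,"translation": [-0.1,1,0.1],"turn": 0}
    - {"fingers": 0,"translation": [-0.1,1,0.1],"turn": 0}
    - {"fingers": 0,"translation": [0,0,0],"turn": 0}
    - {"fingers": 0,"translation": [0,0,0],"turn": 0}

```text
t: 25.85
eef_pos: [0.5624, -0.0269, 0.0293]
tool_rot: [0.0, 0.999, 0.033, -0.0]
contact_force: [-0.2, -4.7, 0.6]
gripper_width: 0.003
```

```bash
python3 look.py 22; python3 fshift.py 22
```

```text
25.85 [ 0.56244902 -0.0268689   0.02929587] [ 2.52274351e-04  9.99461894e-01  3.28002328e-02 -5.93935187e-05] 0.003123413111426212 [-0.19742066 -4.72126442  0.57519872]
side end (-0.25, 0.25, 0.99) side cap (-0.25, 0.25, 0.99) scene end (0.5, 0.0, 0.99) scene cap (0.75, 0.25, 1.0)
```

>>> move_arm:
  steps:
    - {"fingers": 0,"translation": [0,0,0],"turn": 0}
    - {"fingers": 0,"translation": [0,0,0],"turn": 0}
    - {"fingers": 0,"translation": [0,-3,0],"turn": 0}
    - {"fingers": 0,"translation": [0.5,-6,0],"turn": 0}
    - {"fingers": 0,"translation": [1,-15,0],"turn": 0}
    - {"fingers": 0,"translation": [1,-15,40],"turn": 0}
    - {"fingers": 0,"translation": [0,0,60],"turn": 0}
    - {"fingers": 0,"translation": [0,0,40],"turn": 0}
    - {"fingers": 40,"translation": [0,0,0],"turn": 0}

```text
t: 27.12
eef_pos: [0.5673, -0.0662, 0.1728]
tool_rot: [0.001, 0.999, 0.032, 0.003]
contact_force: [0.8, 0.3, -0.1]
gripper_width: 0.198
```

```bash
python3 look.py 23; python3 fshift.py 23
```

```text
27.125 [ 0.56730204 -0.06623738  0.17284335] [5.09372190e-04 9.99468227e-01 3.24305507e-02 3.35606018e-03] 0.19813397847388275 [ 0.83167261  0.25292463 -0.14221873]
side end (-0.25, 0.25, 0.99) side cap (-0.25, 0.25, 0.99) scene end (0.5, 0.0, 0.99) scene cap (0.75, 0.25, 1.0)
```

View pics/23_wrist.png

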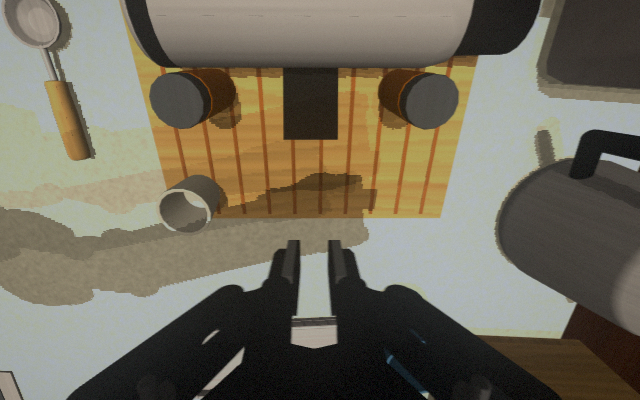

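View pics/23_both.png

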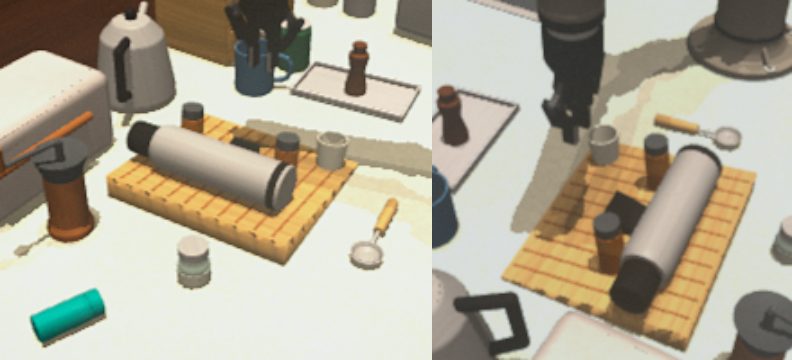

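```bash
python3 - <<'E'
from fl import *
c5=np.load("c5.npy",allow_pickle=True).item();c23=np.load("c23.npy",allow_pickle=True).item();c8=np.load("c8.npy",allow_pickle=True).item()
for nm,l in (("a",[(c5,(211,158)),(c23,(181.5,99)),(c8,(98,81))]),("b",[(c5,(415.5,157)),(c23,(431.5,100)),(c8,(511,82))])):
    X,e=tri([ray("wrist",p,c) for c,p in l]);print(nm,X.round(4),np.round(e,4),X@ax,X@ay,[onz("wrist",p,.113,c).round(4) for c,p in l])
for cam in ("side","scene","wrist"): print(cam,[(np.round(q["xy"],1),round(q["conf"],2),onz(cam,q["xy"],.0257,c23 if cam=="wrist" else None).round(4)) for q in place_of(cam,"jar_a")])
E
```

```text
a [0.4742 0.0128 0.1175] [0.0002 0.0007 0.0005] 0.47405655215136383 -0.018022682111377225 [array([0.4726, 0.0116, 0.113 ]), array([0.4721, 0.0134, 0.113 ]), array([0.4712, 0.0124, 0.113 ])]
b [0.6418 0.0234 0.1122] [0.0005 0.0009 0.0005] 0.6420051725328767 -0.018353949528209925 [array([0.6412, 0.0231, 0.113 ]), array([0.6424, 0.0237, 0.113 ]), array([0.6408, 0.0234, 0.113 ])]
side [(array([199.7, 314.2]), 0.67, array([0.5761, 0.4494, 0.0257])), (array([284.1, 216.9]), 0.57, array([0.6413, 0.0422, 0.0257])), (array([335.6, 232.4]), 0.48, array([0.4725, 0.0205, 0.0257]))]
scene [(array([316.1, 246.7]), 0.94, array([0.6468, 0.0224, 0.0257])), (array([491.5, 300.2]), 0.71, array([0.5909, 0.4438, 0.0257])), (array([345.8, 200.6]), 0.67, array([0.4633, 0.0197, 0.0257]))]
wrist [(array([394.4,  89.1]), 0.93, array([0.64  , 0.0334, 0.0257])), (array([215.3,  87.4]), 0.72, array([0.4672, 0.0237, 0.0257]))]
```

>>> move_arm:
  steps:
    - {"fingers": 62,"translation": [37,45,0],"turn": 0}
    - {"fingers": 62,"translation": [37,46,0],"turn": 0}
    - {"fingers": 62,"translation": [0,0,0],"turn": 0}
    - {"fingers": 62,"translation": [0,0,0],"turn": 0}

```text
t: 27.92
eef_pos: [0.6383, 0.0254, 0.168]
tool_rot: [0.0, 0.999, 0.033, -0.001]
contact_force: [-0.1, -0.6, -0.6]
gripper_width: 0.726
```

```bash
python3 look.py 24; python3 fshift.py 24; python3 -c "
from station import *;print(get_obs()['q'])"
```

```text
27.925 [0.6382743  0.02544224 0.16798988] [ 1.92119733e-04  9.99443916e-01  3.33232980e-02 -1.17437455e-03] 0.7260356430684506 [-0.07923562 -0.56413282 -0.55962726]
side end (-0.25, 0.25, 0.99) side cap (-0.25, 0.25, 0.99) scene end (0.5, 0.0, 0.99) scene cap (0.5, 0.25, 0.98)
[ 0.29187532  0.54903688 -0.59545301  1.67318291  0.34960823  1.02899029
 -0.35447253]
```

View pics/24_wrist.png

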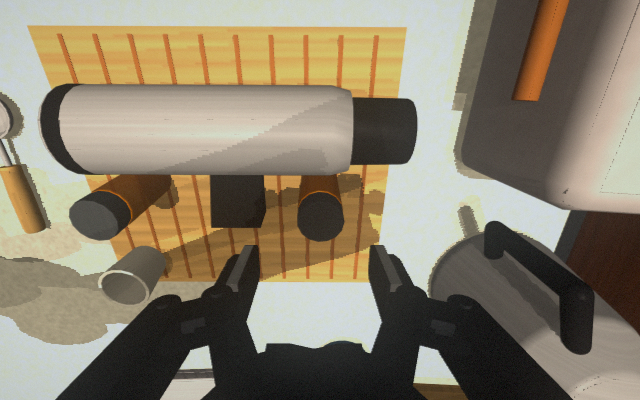

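```bash
python3 - <<'E'
from fl import *
c=np.load("c24.npy",allow_pickle=True).item()
X=onz("wrist",(320.5,217),.114,c);print(X,X@ax,X@ay)
E
```

```text
[0.64290028 0.02639982 0.114     ] 0.6432574161215154 -0.015415031837304033
```

>>> move_arm:
  steps:
    - {"fingers": 62,"translation": [3.5,0,-30],"turn": 0}
    - {"fingers": 62,"translation": [0,0,-35],"turn": 0}
    - {"fingers": 62,"translation": [0,0,-25],"turn": 0}
    - {"fingers": 62,"translation": [0,0,-9],"turn": 0}
    - {"fingers": 62,"translation": [0,0,0],"turn": 0}

```text
t: 28.7
eef_pos: [0.6423, 0.0249, 0.0704]
tool_rot: [0.0, 0.999, 0.033, -0.0]
contact_force: [0.3, -0.2, 0.8]
gripper_width: 0.726
```

```bash
python3 look.py 25; python3 fshift.py 25
```

```text
28.7 [0.64227604 0.02492429 0.07035164] [ 1.19333494e-04  9.99469373e-01  3.25715911e-02 -2.21973606e-04] 0.7258694458324605 [ 0.29739983 -0.22672954  0.75749784]
side end (-0.25, 0.25, 0.99) side cap (-0.25, 0.25, 0.98) scene end (0.5, 0.0, 0.99) scene cap (0.5, 0.25, 0.95)
```

View pics/25_wrist.png

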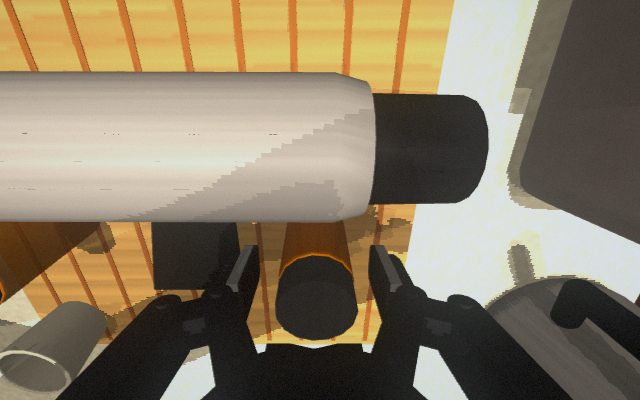

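View pics/25_both.png

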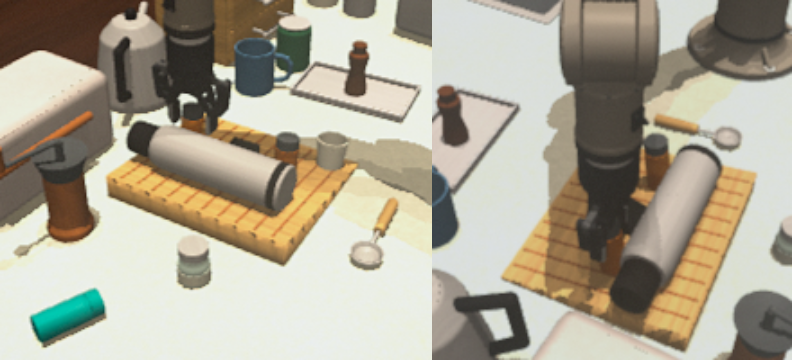

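>>> move_arm:
  steps:
    - {"fingers": 30,"translation": [0,0,0],"turn": 0}
    - {"fingers": 30,"translation": [0,0,0],"turn": 0}
    - {"fingers": 30,"translation": [0,0,0],"turn": 0}
    - {"fingers": 30,"translation": [0,0,0],"turn": 0}
    - {"fingers": 30,"translation": [0,-1,5],"turn": 0}
    - {"fingers": 30,"translation": [0,-2,12],"turn": 0}
    - {"fingers": 30,"translation": [0,-3,25],"turn": 0}
    - {"fingers": 30,"translation": [0,-5,40],"turn": 0}
    - {"fingers": 30,"translation": [0,-5,40],"turn": 0}
  newtons: 30

```text
t: 29.98
eef_pos: [0.6421, 0.0093, 0.1937]
tool_rot: [-0.0, 0.999, 0.033, -0.0]
contact_force: [0.4, -0.9, -2.1]
gripper_width: 0.437
```

```bash
python3 look.py 26; python3 fshift.py 26
```

```text
29.975 [0.64206004 0.00933192 0.19370192] [-5.40087322e-05  9.99453306e-01  3.30604163e-02 -3.09226746e-04] 0.43653457884817204 [ 0.42820577 -0.94444909 -2.07710368]
side end (-0.25, 0.25, 0.99) side cap (-0.25, 0.25, 0.99) scene end (0.5, 0.0, 0.99) scene cap (0.75, 0.25, 0.87)
```

View pics/26_wrist.png

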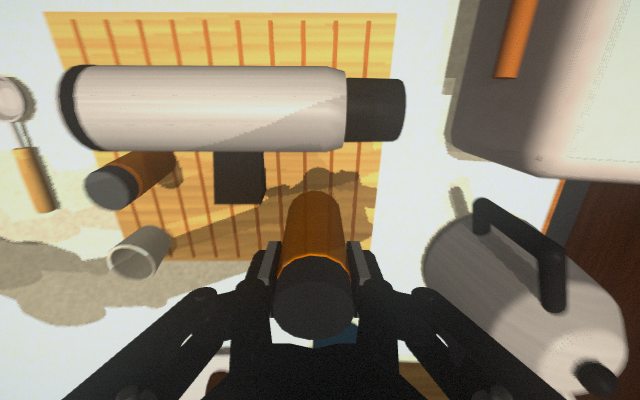

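View pics/26_both.png

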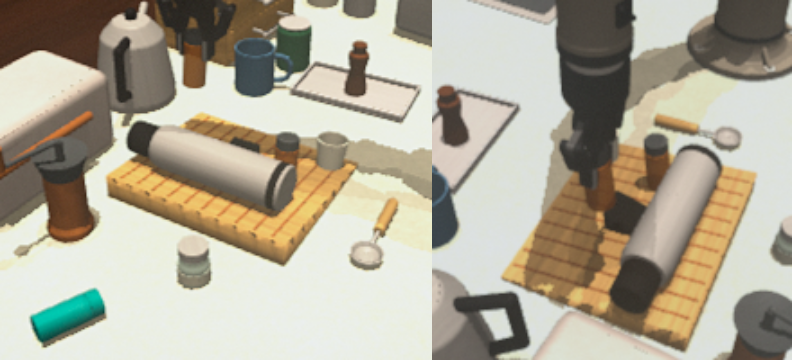

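>>> move_arm:
  steps:
    - {"fingers": 30,"translation": [0,-35,5],"turn": 0.16}
    - {"fingers": 30,"translation": [-6,-35,0],"turn": 0.16}
    - {"fingers": 30,"translation": [-6,-35,0],"turn": 0.16}
    - {"fingers": 30,"translation": [-6,-35,0],"turn": 0.16}
    - {"fingers": 30,"translation": [-6,-35,0],"turn": 0.16}
    - {"fingers": 30,"translation": [-6,-35,0],"turn": 0.16}
    - {"fingers": 30,"translation": [-6,-35,0],"turn": 0.16}
    - {"fingers": 30,"translation": [-6,-35,0],"turn": 0.16}
    - {"fingers": 30,"translation": [-6,-35,0],"turn": 0.16}
    - {"fingers": 30,"translation": [-6,-27,0],"turn": 0.16}

```text
t: 31.38
eef_pos: [0.587, -0.334, 0.1956]
tool_rot: [-0.001, 0.671, 0.741, -0.001]
contact_force: [-0.2, 0.7, -1.7]
gripper_width: 0.431
```

>>> move_arm:
  steps:
    - {"fingers": 30,"translation": [0,0,0],"turn": 0}
    - {"fingers": 30,"translation": [0,0,0],"turn": 0}

```text
t: 31.62
eef_pos: [0.5882, -0.3311, 0.1964]
tool_rot: [-0.001, 0.673, 0.74, 0.0]
contact_force: [0.3, 0.1, -2.7]
gripper_width: 0.432
```

```bash
python3 look.py 27; python3 fshift.py 27; python3 -c "
import cv2,numpy as np
a=cv2.imread('pics/27_s.png')[80:280,280:480];b=cv2.imread('pics/27_c.png')[80:280,130:330]
cv2.imwrite('pics/27t.png',np.hstack([cv2.resize(a,None,fx=2,fy=2),cv2.resize(b,None,fx=2,fy=2)]))"
```

```text
31.625 [ 0.58815942 -0.33105228  0.19638686] [-1.01536628e-03  6.72911375e-01  7.39722371e-01  2.52552817e-04] 0.4317669914552612 [ 0.26462004  0.05979935 -2.73069204]
side end (-0.25, 0.25, 0.98) side cap (-0.25, 0.25, 0.99) scene end (0.5, 0.0, 0.99) scene cap (1.0, 0.25, 0.82)
```

View pics/27_wrist.png

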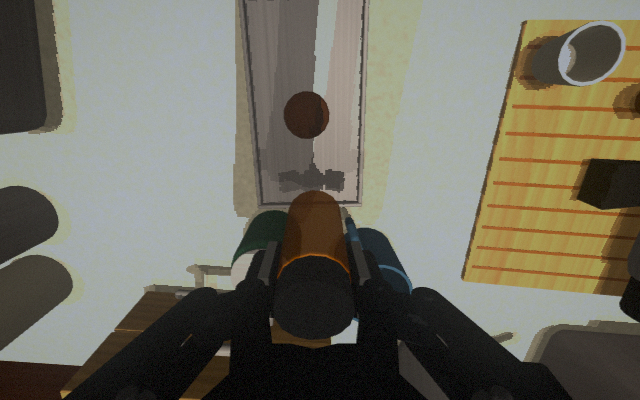

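View pics/27t.png

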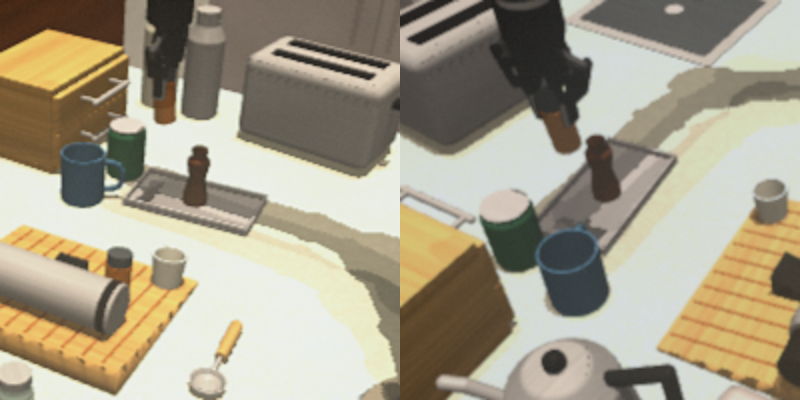

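```bash
python3 - <<'E'
from fl import *
c=np.load("c27.npy",allow_pickle=True).item()
for p in [(262,204),(361,206)]: print(onz("wrist",p,.016,c))
print("mill top",onz("wrist",(306,115),.112,c), "floor shadow")
o=get_obs();print(o['eef_pos'])
E
```

```text
[ 0.63051835 -0.39049106  0.016     ]
[ 0.6217652  -0.26821846  0.016     ]
mill top [ 0.51506844 -0.34347521  0.112     ] floor shadow
[ 0.58887583 -0.33060966  0.19727922]
```

>>> move_arm:
  steps:
    - {"fingers": 30,"translation": [0,0,-45],"turn": 0}
    - {"fingers": 30,"translation": [0,0,-45],"turn": 0}
    - {"fingers": 30,"translation": [0,0,-35],"turn": 0}
    - {"fingers": 30,"translation": [0,0,-14],"turn": 0}
    - {"fingers": 30,"translation": [0,0,0],"turn": 0}
    - {"fingers": 30,"translation": [0,0,0],"turn": 0}

```text
t: 32.52
eef_pos: [0.5898, -0.3324, 0.0602]
tool_rot: [0.001, 0.673, 0.74, 0.001]
contact_force: [0.2, 0.4, -2.3]
gripper_width: 0.434
```

```bash
cat > tl.py <<'E'
import cv2,numpy as np,sys
k=sys.argv[1]
a=cv2.imread(f'pics/{k}_s.png')[110:230,310:450];b=cv2.imread(f'pics/{k}_c.png')[110:250,150:310]
cv2.imwrite(f'pics/{k}t.png',np.hstack([cv2.resize(a,(400,343),interpolation=2),cv2.resize(b,(392,343),interpolation=2)]))
E
python3 look.py 28; python3 tl.py 28
```

```text
32.525 [ 0.5898438  -0.33242871  0.06022408] [1.28837507e-03 6.72641981e-01 7.39966772e-01 5.30071584e-04] 0.4343783485767738 [ 0.18896993  0.35255466 -2.26697334]
```

View pics/28t.png

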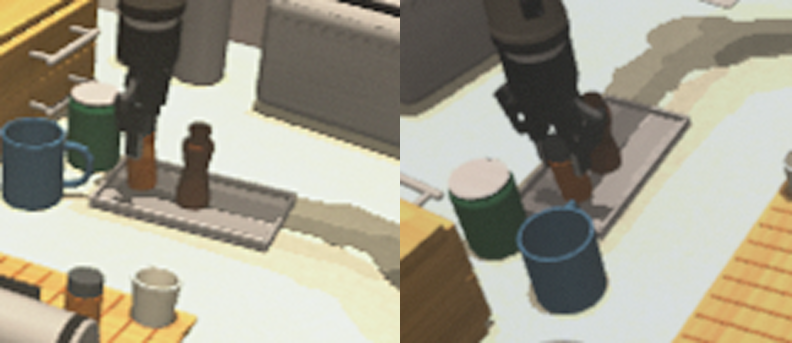

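View pics/28_wrist.png

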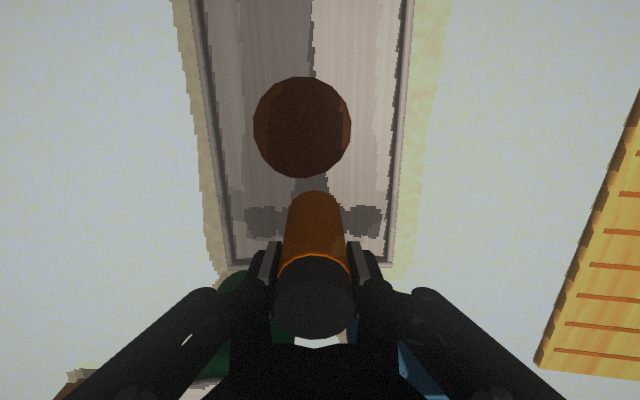

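>>> move_arm:
  steps:
    - {"fingers": 30,"translation": [0,0,-5],"turn": 0}
    - {"fingers": 30,"translation": [0,0,-2],"turn": 0}
    - {"fingers": 30,"translation": [0,0,-1],"turn": 0}
    - {"fingers": 30,"translation": [0,0,0],"turn": 0}
    - {"fingers": 30,"translation": [0,0,0],"turn": 0}

```text
t: 33.3
eef_pos: [0.5892, -0.3326, 0.0525]
tool_rot: [0.001, 0.673, 0.74, -0.0]
contact_force: [-4.9, 0.8, 12.2]
gripper_width: 0.434
```

>>> move_arm:
  steps:
    - {"fingers": 30,"translation": [0,0,0.8],"turn": 0}
    - {"fingers": 40,"translation": [0,0,0],"turn": 0}
    - {"fingers": 45,"translation": [0,0,0],"turn": 0}
    - {"fingers": 60,"translation": [0,0,0],"turn": 0}
    - {"fingers": 60,"translation": [0,0,0],"turn": 0}
    - {"fingers": 60,"translation": [0,0,0],"turn": 0}

```text
t: 34.05
eef_pos: [0.5885, -0.3324, 0.051]
tool_rot: [-0.0, 0.673, 0.74, 0.0]
contact_force: [0.1, -0.4, 0.0]
gripper_width: 0.702
```

```bash
python3 look.py 29; python3 tl.py 29
```

```text
34.05 [ 0.58847721 -0.33236158  0.05102172] [-5.11150900e-05  6.72652023e-01  7.39958954e-01  1.98410493e-05] 0.7015332106143394 [ 0.05359891 -0.37212247  0.01279525]
```

View pics/29_wrist.png

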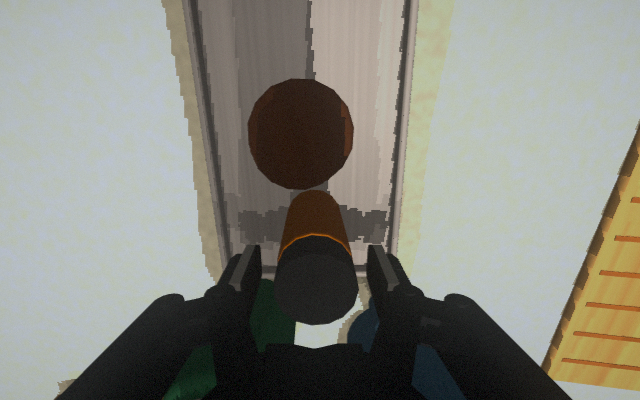

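View pics/29t.png

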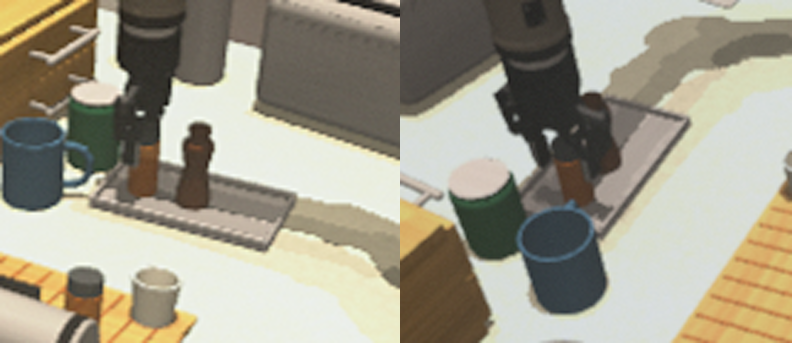

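>>> move_arm:
  steps:
    - {"fingers": 60,"translation": [0,0,20],"turn": 0}
    - {"fingers": 60,"translation": [0,0,50],"turn": 0}
    - {"fingers": 60,"translation": [0,0,60],"turn": 0}
    - {"fingers": 60,"translation": [0,30,0],"turn": -0.16}
    - {"fingers": 60,"translation": [-15,45,0],"turn": -0.16}
    - {"fingers": 60,"translation": [-15,45,0],"turn": -0.16}

```text
t: 34.95
eef_pos: [0.5585, -0.2108, 0.1828]
tool_rot: [0.001, 0.831, 0.557, 0.001]
contact_force: [0.8, 0.5, 0.9]
gripper_width: 0.704
```

>>> move_arm:
  steps:
    - {"fingers": 60,"translation": [-15,45,0],"turn": -0.16}
    - {"fingers": 60,"translation": [-15,45,0],"turn": -0.16}
    - {"fingers": 60,"translation": [-15,45,0],"turn": -0.16}
    - {"fingers": 60,"translation": [-15,40,0],"turn": -0.16}
    - {"fingers": 60,"translation": [-12,30,0],"turn": -0.16}
    - {"fingers": 60,"translation": [-12,20,0],"turn": -0.16}
    - {"fingers": 60,"translation": [-1,2,0],"turn": -0.16}
    - {"fingers": 60,"translation": [0,0,0],"turn": 0}
    - {"fingers": 60,"translation": [0,0,0],"turn": 0}

```text
t: 36.08
eef_pos: [0.4738, 0.0145, 0.1818]
tool_rot: [0.0, 0.999, 0.034, 0.001]
contact_force: [-0.0, 0.7, 0.7]
gripper_width: 0.703
```

```bash
python3 look.py 30; python3 tl.py 30; python3 fshift.py 30
```

```text
36.075 [0.4738333  0.01453053 0.18175054] [1.20195826e-04 9.99406518e-01 3.44431048e-02 5.20279524e-04] 0.7032402461118042 [-0.04631512  0.70358279  0.71960689]
side end (-0.25, 0.25, 0.98) side cap (-0.25, 0.25, 0.99) scene end (0.5, 0.25, 0.96) scene cap (1.0, 0.25, 0.82)
```

View pics/30_wrist.png

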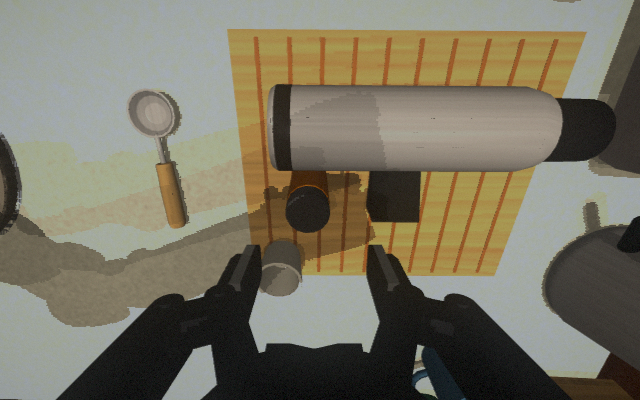

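View pics/30t.png

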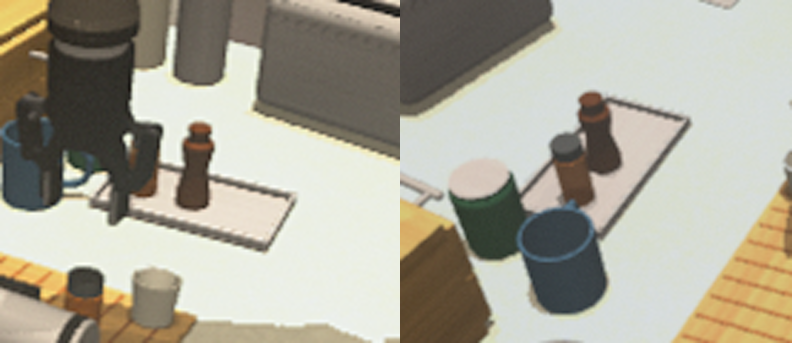

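```bash
python3 - <<'E'
from fl import *
c=np.load("c30.npy",allow_pickle=True).item()
X=onz("wrist",(308,211),.1145,c);print(X,X@ax,X@ay)
E
```

```text
[0.46891409 0.01440349 0.1145    ] 0.4688594214358503 -0.016084889072191858
```

>>> move_arm:
  steps:
    - {"fingers": 60,"translation": [-3,0,-40],"turn": 0}
    - {"fingers": 60,"translation": [0,0,-40],"turn": 0}
    - {"fingers": 60,"translation": [0,0,-25],"turn": 0}
    - {"fingers": 60,"translation": [0,0,-7],"turn": 0}
    - {"fingers": 60,"translation": [0,0,0],"turn": 0}
    - {"fingers": 60,"translation": [0,0,0],"turn": 0}

```text
t: 36.98
eef_pos: [0.4714, 0.0147, 0.0701]
tool_rot: [0.0, 0.999, 0.033, 0.001]
contact_force: [-0.5, 0.5, 0.0]
gripper_width: 0.702
```

```bash
python3 look.py 31; python3 fshift.py 31
```

```text
36.975 [0.47138162 0.01466199 0.07013596] [4.46901119e-06 9.99456865e-01 3.29393985e-02 9.85865195e-04] 0.701818829023541 [-0.48107051  0.45137314  0.0257246 ]
side end (-0.25, 0.25, 0.97) side cap (-0.25, 0.25, 0.99) scene end (0.75, 0.25, 0.95) scene cap (1.0, 0.25, 0.82)
```

View pics/31_wrist.png

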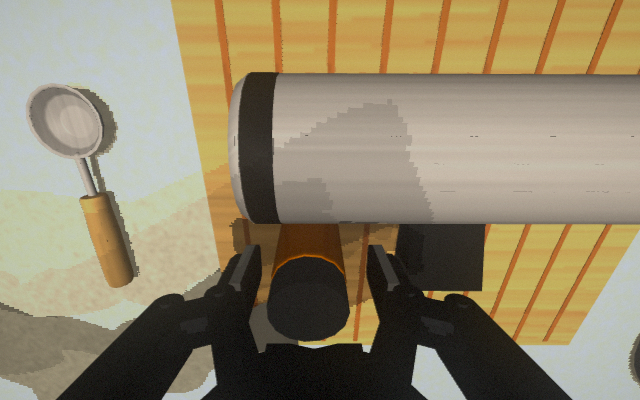

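>>> move_arm:
  steps:
    - {"fingers": 60,"translation": [-2,0,0],"turn": 0}
    - {"fingers": 30,"translation": [0,0,0],"turn": 0}
    - {"fingers": 30,"translation": [0,0,0],"turn": 0}
    - {"fingers": 30,"translation": [0,0,0],"turn": 0}
    - {"fingers": 30,"translation": [0,0,0],"turn": 0}
    - {"fingers": 30,"translation": [0,-1,5],"turn": 0}
    - {"fingers": 30,"translation": [0,-2,12],"turn": 0}
    - {"fingers": 30,"translation": [0,-3,25],"turn": 0}
    - {"fingers": 30,"translation": [0,-5,40],"turn": 0}
    - {"fingers": 30,"translation": [0,-5,40],"turn": 0}
  newtons: 30

```text
t: 38.38
eef_pos: [0.4681, -0.0015, 0.1927]
tool_rot: [-0.0, 0.999, 0.033, -0.0]
contact_force: [0.8, 0.0, -2.1]
gripper_width: 0.429
```

```bash
python3 look.py 32; python3 fshift.py 32
```

```text
38.375 [ 0.46805252 -0.00151853  0.19266468] [-1.73492606e-04  9.99450177e-01  3.31553669e-02 -1.89262141e-04] 0.42889175226737997 [ 0.76711258  0.00607764 -2.06882555]
side end (-0.25, 0.25, 0.95) side cap (-0.25, 0.25, 0.99) scene end (0.5, 0.25, 0.96) scene cap (1.0, 0.25, 0.82)
```

View pics/32_wrist.png

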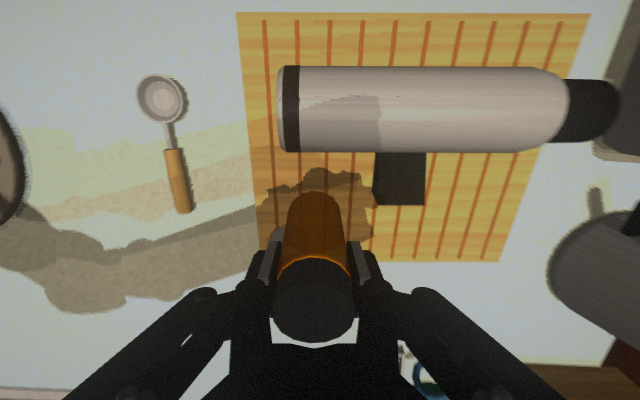

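>>> move_arm:
  steps:
    - {"fingers": 30,"translation": [0,-35,5],"turn": 0.16}
    - {"fingers": 30,"translation": [-2,-35,0],"turn": 0.16}
    - {"fingers": 30,"translation": [-2,-35,0],"turn": 0.16}
    - {"fingers": 30,"translation": [-2,-35,0],"turn": 0.16}
    - {"fingers": 30,"translation": [-3,-35,0],"turn": 0.16}
    - {"fingers": 30,"translation": [-3,-35,0],"turn": 0.16}
    - {"fingers": 30,"translation": [-3,-35,0],"turn": 0.16}
    - {"fingers": 30,"translation": [-3,-35,0],"turn": 0.16}
    - {"fingers": 30,"translation": [-3,-35,0],"turn": 0.16}
    - {"fingers": 30,"translation": [-3,-33,0],"turn": 0.16}

```text
t: 39.78
eef_pos: [0.4434, -0.35, 0.1946]
tool_rot: [-0.001, 0.671, 0.742, 0.0]
contact_force: [0.1, 0.2, -3.1]
gripper_width: 0.433
```

>>> move_arm:
  steps:
    - {"fingers": 30,"translation": [0,0,0],"turn": 0}
    - {"fingers": 30,"translation": [0,0,0],"turn": 0}

```text
t: 40.02
eef_pos: [0.4441, -0.3482, 0.195]
tool_rot: [-0.001, 0.673, 0.74, 0.0]
contact_force: [-0.6, 0.3, -2.4]
gripper_width: 0.434
```

```bash
python3 look.py 33; python3 tl.py 33; python3 fshift.py 33
```

```text
40.025 [ 0.4440555  -0.34821911  0.19503355] [-1.12594012e-03  6.72846973e-01  7.39780749e-01  3.56805684e-04] 0.43416739750575084 [-0.57610965  0.32957211 -2.40414634]
side end (-0.5, 0.75, 0.86) side cap (-0.25, 0.25, 0.99) scene end (0.5, 0.0, 0.99) scene cap (1.0, 0.25, 0.82)
```

View pics/33_wrist.png

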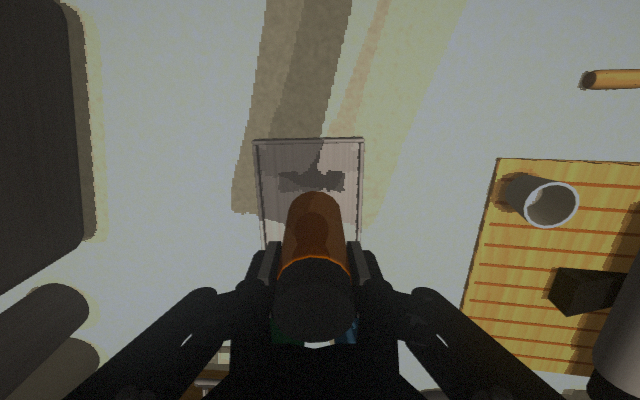

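View pics/33t.png

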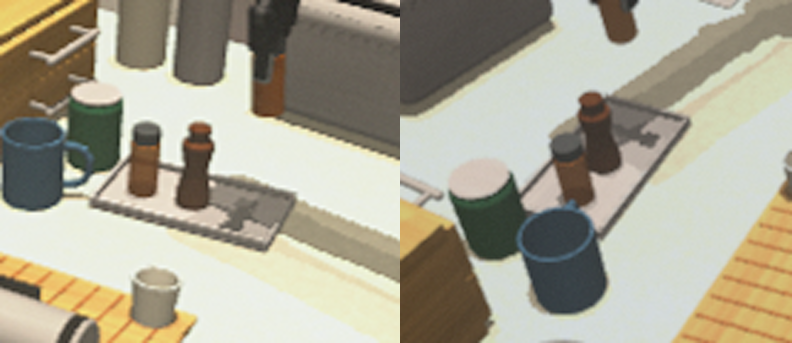

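```bash
python3 - <<'E'
from fl import *
c=np.load("c33.npy",allow_pickle=True).item()
a,b=[onz("wrist",p,.016,c) for p in [(253,140),(364,138)]];print(a,b,(a+b)/2)
E
```

```text
[ 0.4087838  -0.42014655  0.016     ] [ 0.39471995 -0.29461431  0.016     ] [ 0.40175188 -0.35738043  0.016     ]
```

>>> move_arm:
  steps:
    - {"fingers": 30,"translation": [0,0,-45],"turn": 0}
    - {"fingers": 30,"translation": [0,0,-45],"turn": 0}
    - {"fingers": 30,"translation": [0,0,-35],"turn": 0}
    - {"fingers": 30,"translation": [0,0,-11],"turn": 0}
    - {"fingers": 30,"translation": [0,0,0],"turn": 0}
    - {"fingers": 30,"translation": [0,0,0],"turn": 0}

```text
t: 40.92
eef_pos: [0.4457, -0.3498, 0.0617]
tool_rot: [0.001, 0.673, 0.74, 0.0]
contact_force: [0.1, 0.6, -1.2]
gripper_width: 0.433
```

>>> move_arm:
  steps:
    - {"fingers": 30,"translation": [2,0,-6],"turn": 0}
    - {"fingers": 30,"translation": [0,0,-2],"turn": 0}
    - {"fingers": 30,"translation": [0,0,-1],"turn": 0}
    - {"fingers": 30,"translation": [0,0,0],"turn": 0}
    - {"fingers": 30,"translation": [0,0,0],"turn": 0}

```text
t: 41.55
eef_pos: [0.4465, -0.3494, 0.0511]
tool_rot: [-0.0, 0.673, 0.74, 0.0]
contact_force: [0.0, -0.7, -2.2]
gripper_width: 0.435
```

>>> move_arm:
  steps:
    - {"fingers": 30,"translation": [0,0,-1],"turn": 0}
    - {"fingers": 30,"translation": [0,0,-1],"turn": 0}
    - {"fingers": 30,"translation": [0,0,0],"turn": 0}
    - {"fingers": 30,"translation": [0,0,0],"turn": 0}

```text
t: 42.05
eef_pos: [0.4469, -0.3494, 0.0506]
tool_rot: [0.0, 0.673, 0.74, -0.0]
contact_force: [-4.6, 2.4, 12.5]
gripper_width: 0.431
```

>>> move_arm:
  steps:
    - {"fingers": 30,"translation": [0,0,0.8],"turn": 0}
    - {"fingers": 40,"translation": [0,0,0],"turn": 0}
    - {"fingers": 45,"translation": [0,0,0],"turn": 0}
    - {"fingers": 60,"translation": [0,0,0],"turn": 0}
    - {"fingers": 60,"translation": [0,0,0],"turn": 0}
    - {"fingers": 60,"translation": [0,0,0],"turn": 0}
    - {"fingers": 60,"translation": [0,0,20],"turn": 0}
    - {"fingers": 60,"translation": [0,0,50],"turn": 0}
    - {"fingers": 60,"translation": [0,0,60],"turn": 0}
    - {"fingers": 60,"translation": [-10,0,60],"turn": 0}

```text
t: 43.3
eef_pos: [0.4371, -0.3487, 0.2432]
tool_rot: [0.001, 0.672, 0.74, 0.0]
contact_force: [-0.2, -0.8, -0.0]
gripper_width: 0.703
```

>>> move_arm:
  steps:
    - {"fingers": 60,"translation": [0,40,50],"turn": -0.16}
    - {"fingers": 60,"translation": [10,50,40],"turn": -0.16}
    - {"fingers": 60,"translation": [20,50,0],"turn": -0.16}
    - {"fingers": 60,"translation": [20,50,0],"turn": -0.16}
    - {"fingers": 60,"translation": [20,20,0],"turn": -0.16}
    - {"fingers": 60,"translation": [0,0,0],"turn": -0.16}
    - {"fingers": 60,"translation": [0,0,0],"turn": -0.16}
    - {"fingers": 60,"translation": [0,0,0],"turn": -0.16}
    - {"fingers": 60,"translation": [0,0,0],"turn": -0.16}
    - {"fingers": 60,"translation": [0,0,0],"turn": -0.16}

```text
t: 44.55
eef_pos: [0.506, -0.1413, 0.3286]
tool_rot: [0.0, 1.0, 0.031, 0.001]
contact_force: [0.5, -0.3, 0.2]
gripper_width: 0.702
```

```bash
python3 look.py 34; python3 tl.py 34; python3 fshift.py 34
```

```text
44.55 [ 0.50599293 -0.14134214  0.32860347] [1.19827968e-04 9.99520569e-01 3.09572571e-02 5.16732684e-04] 0.7022948772046876 [ 0.45729466 -0.32881048  0.19358142]
side end (-0.5, 0.5, 0.9) side cap (-0.25, 0.25, 0.99) scene end (0.5, 0.0, 0.99) scene cap (1.0, 0.25, 0.82)
```

View pics/34_wrist.png

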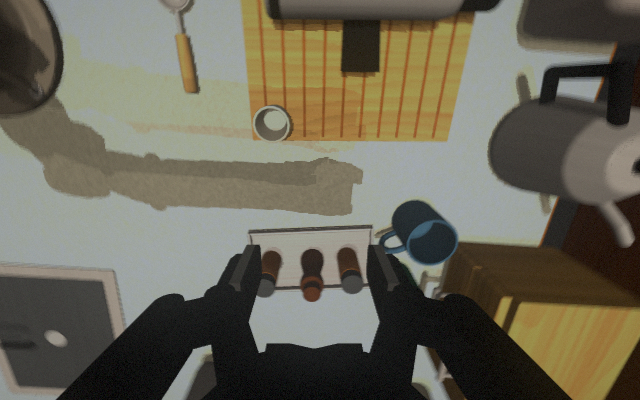

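View pics/34t.png

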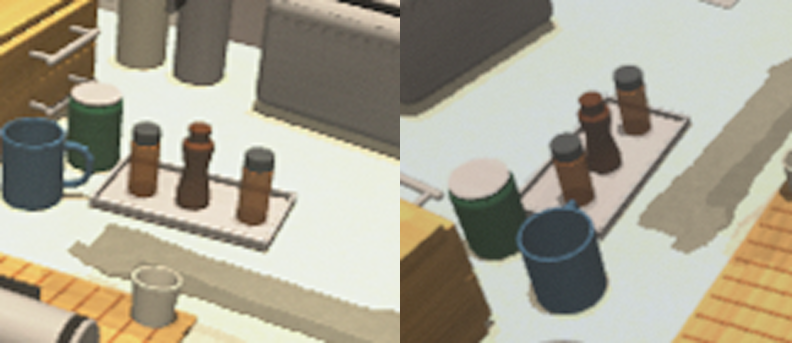

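View pics/34_both.png

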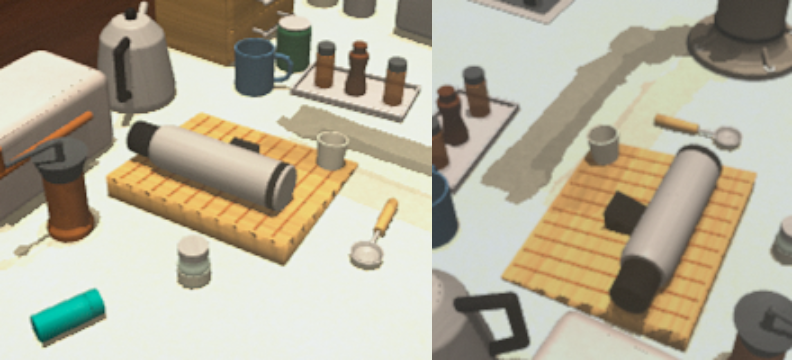

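```bash
python3 - <<'E'
from fl import *
R={}
for cam in ("side","scene"):
    R[cam]=[q["xy"] for q in place_of(cam,"jar_a") if q["conf"]>.3]
t=np.array([.514,-.342]);y=.115;M=np.array([[np.cos(y),np.sin(y)],[-np.sin(y),np.cos(y)]])
for cam in R:
    for p in R[cam]:
        X=onz(cam,p,.005);print(cam,np.round(p,1),X.round(3),"tray",(M@(X[:2]-t)).round(3))
for p in R["side"]:
    for q in R["scene"]:
        X,e=tri([ray("side",p),ray("scene",q)])
        if e[0]<.008: print("tri",X.round(4),np.round(e,4))
c=np.load("c34.npy",allow_pickle=True).item()
X=[onz("wrist",p,.055,c) for p in ((341,72),(380,72))];m=(X[0]+X[1])/2
print("wedge back mid x',y'",m@ax,m@ay)
E
```

```text
side [200.8 314.9] [0.588 0.438 0.005] tray [0.163 0.767]
side [359.7 175. ] [ 0.585 -0.343  0.005] tray [ 0.071 -0.01 ]
side [395.5 182.7] [ 0.454 -0.367  0.005] tray [-0.063 -0.018]
side [375.1 179.3] [ 0.525 -0.347  0.005] tray [ 0.01  -0.007]
scene [247.5 163. ] [ 0.442 -0.343  0.005] tray [-0.071  0.007]
scene [222.6 191.2] [ 0.585 -0.331  0.005] tray [0.071 0.002]
scene [492.8 301.1] [0.577 0.451 0.005] tray [0.153 0.781]
tri [0.582  0.4465 0.0145] [0.0031 0.0031]
tri [ 0.583  -0.3343  0.0068] [0.0036 0.0036]
tri [ 0.4468 -0.3405  0.0158] [0.0052 0.0052]
wedge back mid x',y' 0.5602766933463811 -0.05327153381839937
```

```bash
python3 -c "
from station import *;print(hand_in(), get_obs()['t'])"
```

```text
the job is handed in; nothing more can be done
the job is handed in; nothing more can be done
```

The job is handed in, at about 45 s of the 72 s allowed. The wedge lies flat and square against the middle of the flask's low side. Both jars stand upright on the tray, one on each side of the mill, and the flask is held by the wedge alone.

**First try at the wedge:** This went wrong. I lowered the wedge too close, so its thin end caught on the flask and tipped up in the grip. Pushing it like that rolled the flask about 16 mm up the slope. I pulled the wedge back slowly until the flask rested on the jars again, and image matching showed no shift from the start. I then laid the wedge flat and pushed it home again. While setting it down, I briefly pressed it on the board with about 35 N at the wrist.

**Last checks:**
- **Flask:** it sits about 1.5–2 mm up the slope from its start, the same before and after the jars were lifted away.
- **Wedge:** its back edge is within 1 mm of where it should be when touching the flask. It is about 3–4 mm off the flask's middle.
- **Jars:** both are upright at about ±70 mm along the tray and within about 20 mm of its centre line.
- **Jar heights:** from two views jar_b's base came out at 7 mm. Jar_a's came out at 16 mm, over the 12 mm limit, but its two views missed each other by about 10 mm. The pictures show it standing on the tray floor, so I took that reading as measuring error.
- **Other things:** none looked moved in the last pictures. I judged that by eye and did not measure it.

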